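Free a seized specimen chuck from the trimming stand and rack it

ROBOT

A 7-joint arm with a two-finger parallel gripper is mounted at the origin on the work surface. World frame = base frame: x ahead of the robot, y to its left, z up, the work surface at z = 0. Lengths are in m, angles in degrees, forces in N, time in s.
With the tool pointing down it reaches from about 0.425 to 0.875 m from the base axis. Payload 4.7 kg.
Tool frame: the origin (TCP) lies between the finger pads; the fingertips stand 14 mm ahead of it and the grasp point (between the pads) lies 5 mm behind it (env.tip_reach is the distance from the TCP to the fingertips, in m); z points along the fingers, y is the direction in which the jaws open and shut (so a half turn about z gives the same grasp; the last joint's range is limited). The gripper opens to 87 mm and grips with 3 to 60 N. Pads are 19 mm wide; open, the fingers measure 117 mm over their backs; the gripper's body (75 mm by 190 mm) begins 51 mm behind the grasp point.
Start: joints at [0.808, 18.392, -4.016, 83.108, 1.295, 78.541, -3.26], TCP at [0.65, -0, 0.237] pointing down, gripper open.
Joint ranges: [-163.93, 163.93], [-17.29, 119.83], [-79.2, 71.16], [3.27, 140.29], [-89.18, 269.18], [5.43, 117.66], [-154.24, 154.24]. Speed limits (degrees/s): [147.25, 147.25, 180, 180, 180, 180, 180].

INTERFACE

Orientations are given as [roll, pitch, yaw] about the fixed x, y, z axes, in that order (R = Rz(yaw) Ry(pitch) Rx(roll)).
In Python, from cell import env gives the robot as it stands. The module is installed in compiled form; this text tells all that it offers.
- The arm moves only by the shell command python3 -m pendant 'ROWS' [FORCE]. ROWS is JSON, a list of rows, each an object of numbers: "rx", "ry", "rz": the turn, a rotation vector about the tool's x, y, z in degrees; "tx", "ty", "tz": the shift along the tool's x, y, z in mm; "jaw": the finger opening in mm, from 0 to 87. In form: [{"rx": .., "ry": .., "rz": .., "tx": .., "ty": .., "tz": .., "jaw": ..}, ...]. A call has 1 to 20 rows; each row shifts and turns the commanded pose from where the row before left it, along the tool's axes as they then stand; what a row does not reach is not made up. A row lasts 1/12 s, in which the tool goes at most 41.7 mm and 7.16 degrees, less where a joint would pass 70% of its speed; a pose out of reach is approached as far as the arm can. A call with a gripper value outside its range is refused whole. The fingers move at their own pace and stop on an object; FORCE is the grip in N (left out, the last holds). Time passes only in rows, so rows that do not move let the fingers close. It gives the time, the measured TCP pose, the force and the opening at its end, in the units of the state.
- env.get_obs(): the state, without advancing time (a new reading comes with each control period).
- env.read_camera(name): name is "scene" or "side" or "wrist"; returns a dict with "img" (480x640x3 uint8, red, green, blue), "range_z" (480x640 float32, m along the optical axis (not along the pixel's ray), 0 where there is no reading), "vertical_fov" (degrees; the focal length in pixels is half the picture's height over the tangent of half this angle, whatever the lens; pixels are square), "cx", "cy" (the principal point, pixels), "world_to_cam" (4x4, takes a point from world to camera coordinates). Camera axes: x right, y up, looking along -z (the intrinsics and any distortion apply to the point x, -y, -z); pixel columns grow to the right and rows downward; lengths in m; the calibration is good to about 2 mm. The wrist camera is an equidistant fisheye: a pixel r from the principal point sees the ray r / f radians off the axis. A picture is of the moment at which its call begins.
- env.sign_off(): hands the job in, once; it reports no verdict.
The state is a dict: "time_s": time; "qpos": joint angles; "joint_velocities": joint speeds; "effort": joint torques, N m; "tool_pos": TCP position; "tool_rot": TCP orientation; "force": force on the tool from outside, world axes, zero at the start; "wrist_torque": the same for the moment, N m; "grip_width": finger opening in m.
Only numpy, scipy, OpenCV 4.12 (cv2) and the standard library are available. Lean on these libraries where they do the work, as an engineer would, in place of code of your own. Each camera call takes 0.05 s, during which the arm holds its last target.

TASK

The steel specimen chuck in the leaning black trimming stand is stuck in its taper by cured resin: grip its knurled body and twist it about its own axis until the taper lets go, trying it with gentle pulls as you go, since a hard pull only drags the stand along. Then draw it straight out and stand it fully home, upright, in the empty hole of the chuck rack. Do not touch the amber specimen block at its tip, keep the stand in its place and leave everything else on the bench alone.

Things in the scene. Friction and masses are not known exactly. Their poses are not given: they have to be found in the camera images.
- chuck: the seized steel specimen chuck, 0.14 to 0.24 kg; all sizes here in mm. Origin: centre of its collar's underside; z along its axis, away from the taper. Collar 30 dia from z 0 to 4, neck 21 dia to 11, knurled round body 32 dia from 11 to 37, collet nose to 46, amber specimen block 8 dia from 46 to 55. Below z 0 a taper shank, 24 dia, 20 at its end, 36 long
- chuck_grip (a point): point on the chuck's axis 26 above its origin, where to grip the knurled body (32 dia, pads may turn to any side). A grip of 30 N or more turns the chuck without slipping. At the start the chuck's y axis is parallel to the stand's y axis
- specimen: the amber resin block in the tip of chuck, 8 dia, on the chuck's axis from z 46 to 55 of the chuck; same frame as the chuck. Must not be touched
- stand: trimming stand, black and dark steel, loose on the bench on rubber feet, 3.4 kg; base 125 by 110, 20 high. Origin: centre of its underside; z up. Its boss (46 dia, with a 37 dia steel bush) leans 30 degrees from vertical towards the stand's -x, roughly towards the robot. Pulls over about 18 N begin to shift or lift it
- taper_mouth (a point): centre of the bush's top face, on which the chuck's collar sits: (-8, 0, 84) in the stand's frame. The taper's axis passes through it along (-0.5, 0, 0.866) of the stand. Shank clear of the stand once drawn 36 along it; a chuck that has let go slides out with little more than its weight, or up to 15 N while a twist is still held on it: ease the twist back 3 to 5 degrees before pulling
- taper_deep (a point): point on the taper's axis 36 below the mouth. Resin in there grips the shank: turning takes a steady 0.25 N m, either way. It lets go after 45 to 135 degrees of turn from the start, unseen and different each time; if A one way, then about 180 - A the other way. Before that the chuck rises under 4 mm however hard it is pulled
- well_a: aluminium block of the chuck rack, 50 by 52, 44 high, with the one empty hole; fixed. Origin: centre of its underside, 6 above the bench. The three blocks stand in a row along their own y axis at 60 pitch, in any order
- well_a_mouth (a point): centre of the mouth of the empty hole, on top of well_a: 26 dia, 40 deep, upright. A chuck is home when its collar rests flat on the block, its origin at this point
- well_b: like well_a, but holding chuck_b
- well_c: like well_a, but holding chuck_c
- chuck_b: steel specimen chuck, same as chuck, standing in a rack hole and carrying its own specimen block; leave it there
- chuck_c: steel specimen chuck, same as chuck, standing in a rack hole and carrying its own specimen block; leave it there
- tweezers: steel tweezers lying flat, 130 long, 18 wide, 6 high; bystander, origin under the middle
- dish: covered glass dish, 96 dia, 18 high; bystander, origin under its centre
- bottle: amber glass bottle with black cap, 48 dia, 105 high; bystander, origin under its centre
- driver: screwdriver with black handle lying flat, 150 long; bystander, origin under it
- knife_box: grey knife box, 60 by 85, 24 high; bystander, origin under its centre
- grid_box: flat black grid box, 30 by 75, 10 high; bystander, origin under its centre
Things that resemble listed ones, but are neither listed nor needed, are in the scene too. What is shaped like the chuck but purple is not meant. Of the things shaped like the stand, the black one is meant.

How it is judged:
By the outcome, as a careful person would: the job done as asked, in the order asked, and still so for the second after the job is handed in, with the robot touching nothing.
It also fails if it takes over 67 s, if anything falls off the work surface, if the arm or the gripper's body presses on something with over 40 N, if the wrist force passes 120 N, or if a joint passes its speed limit or range.

## Working session

There is one attempt and no reset: what is moved stays moved. The work goes in short steps, Python scripts to look and compute and a shell command to move; the robot and the scene stay as the last step left them, time stands still between calls to the robot, and variables do not carry over. Pictures are saved under pics/ and viewed, and the job is handed in when it is done.

```bash
mkdir -p pics
cat > h.py <<'E'
import numpy as np, cv2
from cell import env
def cam(n): 
    d=env.read_camera(n); cv2.imwrite
    return d
def save(d,name,crop=None,scale=1):
    im=d["img"][:,:,::-1]
    if crop: x0,y0,x1,y1=crop; im=im[y0:y1,x0:x1]
    im=cv2.resize(im,None,fx=scale,fy=scale,interpolation=cv2.INTER_CUBIC) if scale!=1 else im
    cv2.imwrite("pics/"+name+".png",im)
E
python3 - <<'E'
from h import *
for n in ["scene","side","wrist"]:
    d=cam(n); save(d,n+"0"); np.savez(""+n+"0.npz",**d)
    print(n,d["vertical_fov"],d["cx"],d["cy"]); print(np.round(d["world_to_cam"],4).tolist())
o=env.get_obs(); print(o)
E
```

```text
scene 44.281163572361244 318.22858777242226 237.1692848040727
[[-0.4195, 0.9076, 0.0186, 0.207], [-0.4957, -0.2462, 0.8329, 0.1979], [0.7605, 0.3401, 0.5531, -1.6372], [0.0, 0.0, 0.0, 1.0]]
side 44.46919423649174 317.84406950448744 235.98099457525043
[[0.7527, -0.6583, -0.0049, -0.4098], [0.407, 0.4596, 0.7894, -0.2869], [-0.5174, -0.5962, 0.6139, -1.1472], [0.0, 0.0, 0.0, 1.0]]
wrist 65.70646984690485 319.09198284410667 240.79232034709344
[[1.0, -0.0005, -0.0013, -0.6478], [0.0002, 0.9689, -0.2473, 0.0299], [0.0014, 0.2473, 0.9689, -0.3895], [0.0, 0.0, 0.0, 1.0]]
{'time_s': 0.15, 'qpos': array([ 0.80856997, 18.42723537, -4.01525139, 83.15861977,  1.29382822,
       78.54076861, -3.2603169 ]), 'joint_velocities': array([ 0.00302242, -0.06296188, -0.05406887, -0.16410499,  0.0475772 ,
       -0.07031689,  0.02718926]), 'effort': array([ 2.16972071e-04, -4.91794288e+01, -4.04079035e-01, -3.12878716e+01,
       -6.39387709e-02,  4.04033612e-02,  9.90178205e-05]), 'tool_pos': array([ 6.49604764e-01, -4.99990353e-05,  2.35738130e-01]), 'tool_rot': array([-1.79918526e+02,  4.01995614e-03,  9.00000049e+01]), 'force': array([ 0.58711323,  0.46431897, -0.42097805]), 'wrist_torque': array([ 0.03105038,  0.06228504, -0.0428584 ]), 'grip_width': 0.08696390036718138}
```

View pics/scene0.png

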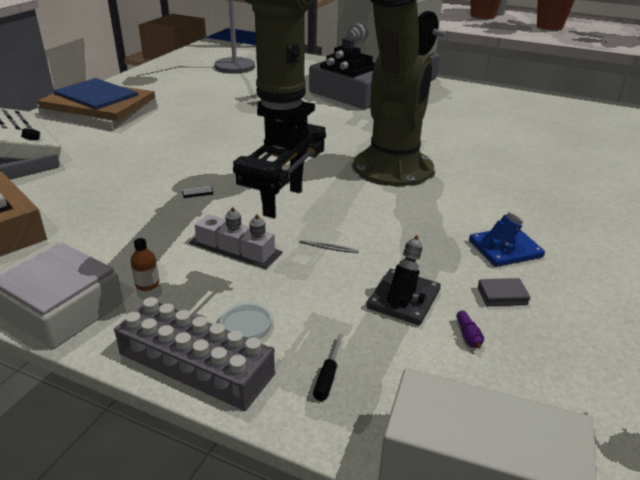

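View pics/side0.png

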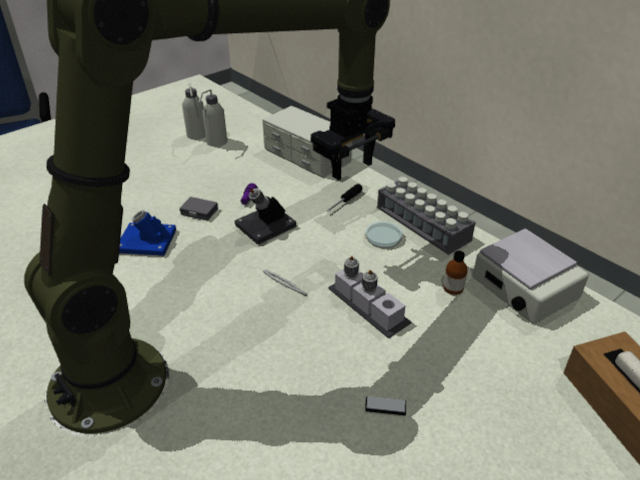

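View pics/wrist0.png

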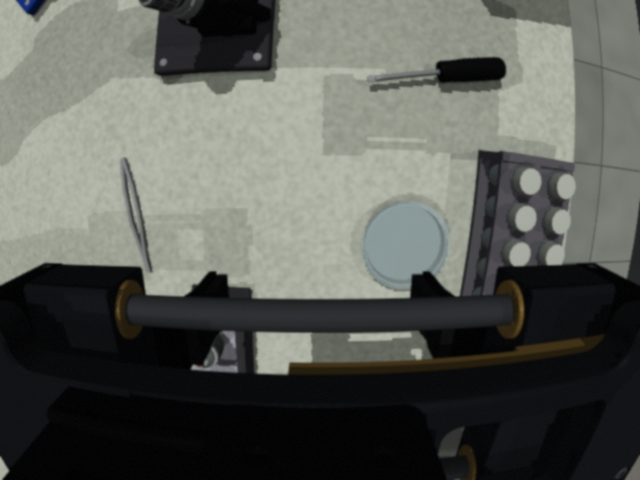

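Candidates in the scene view: the chuck in the black stand (413,247), the rack chucks (233,217) and (258,225), the stub in the blue stand (513,220), and the purple chuck lying at (470,330). I choose the one in the black stand at (413,247). The empty rack hole is at (210,222). I'll check the choice in close crops.

Run:
```python
from h import *
a=dict(np.load("scene0.npz"));b=dict(np.load("side0.npz"))
c1=cv2.resize(a["img"][225:330,350:460,::-1],(400,382),interpolation=3)
c2=cv2.resize(b["img"][170:250,220:310,::-1],(400,356),interpolation=3)
c3=cv2.resize(a["img"][195:275,180:290,::-1],(400,291),interpolation=3)
c4=cv2.resize(b["img"][245:340,320:420,::-1],(300,285),interpolation=3)
W=np.zeros((600,800,3),np.uint8)
W[:300,:400]=cv2.resize(c1,(400,300)) if 0 else c1[:300];
W=np.zeros((600,800,3),np.uint8);c=[cv2.resize(a["img"][225:330,345:485,::-1],(400,300),interpolation=3),cv2.resize(b["img"][170:260,200:320,::-1],(400,300),interpolation=3),cv2.resize(a["img"][195:285,175:295,::-1],(400,300),interpolation=3),cv2.resize(b["img"][245:350,310:450,::-1],(400,300),interpolation=3)]
W[:300,:400]=c[0];W[:300,400:]=c[1];W[300:,:400]=c[2];W[300:,400:]=c[3]
cv2.imwrite("pics/crops.png",W)
```

```text
(no output)
```

View pics/crops.png

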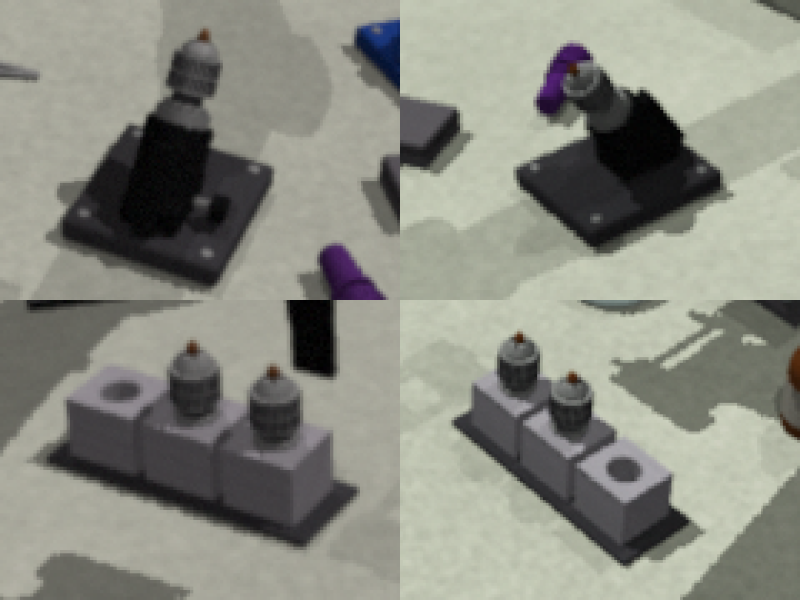

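The crops show the chuck with its amber tip in the black stand, at about (413,247) in the scene view and (263,200) in the side view. The empty hole is in the end block, at about (211,222) in the scene view and (388,303) in the side view.

```bash
cat >> h.py <<'E'
def cloud(d):
    H,W=d["range_z"].shape; f=H/2/np.tan(np.radians(float(d["vertical_fov"]))/2)
    v,u=np.mgrid[:H,:W]; z=d["range_z"].astype(float)
    P=np.stack([(u-d["cx"])/f*z,-(v-d["cy"])/f*z,-z],-1)
    T=np.linalg.inv(d["world_to_cam"]); X=P@T[:3,:3].T+T[:3,3]; X[z<=0]=np.nan
    return X
def ray(d,u,v,h):
    f=480/2/np.tan(np.radians(float(d["vertical_fov"]))/2)
    T=np.linalg.inv(d["world_to_cam"]); r=T[:3,:3]@np.array([(u-d["cx"])/f,-(v-d["cy"])/f,-1.]); o=T[:3,3]
    return o+r*(h-o[2])/r[2]
def proj(d,p):
    f=480/2/np.tan(np.radians(float(d["vertical_fov"]))/2)
    q=d["world_to_cam"]@np.append(p,1); return np.array([d["cx"]+f*q[0]/-q[2],d["cy"]-f*q[1]/-q[2]])
E
python3 - <<'E'
from h import *
for n,box,wb in [("scene",(350,455,225,330),(185,285,200,265)),("side",(225,305,170,245),(325,415,250,335))]:
    d=dict(np.load(n+"0.npz")); X=cloud(d)
    bench=X[(abs(X[...,2])<.01)]; print(n,"bench z",np.median(bench[:,2]))
    x0,x1,y0,y1=box; Y=X[y0:y1,x0:x1].reshape(-1,3)
    m=Y[(Y[:,2]>.013)&(Y[:,2]<.027)]; print("base",len(m),np.median(m[:,2]),cv2.minAreaRect((m[:,:2]*1000).astype(np.float32)))
    im=d["img"][y0:y1,x0:x1].reshape(-1,3)
    for lo,hi in [(.05,.07),(.07,.085),(.085,.1),(.1,.115),(.115,.13),(.13,.15)]:
        q=Y[(Y[:,2]>lo)&(Y[:,2]<hi)]
        if len(q): print(lo,len(q),q.mean(0).round(4),q.min(0).round(4),q.max(0).round(4))
    x0,x1,y0,y1=wb; Y=X[y0:y1,x0:x1].reshape(-1,3)
    m=Y[(Y[:,2]>.046)&(Y[:,2]<.054)]; print("rack",len(m),np.median(m[:,2]),cv2.minAreaRect((m[:,:2]*1000).astype(np.float32)))
    m=Y[(Y[:,2]>.003)&(Y[:,2]<.009)]; print("plate",len(m),cv2.minAreaRect((m[:,:2]*1000).astype(np.float32)))
E
```

```text
scene bench z -0.0017192532299616925
base 1493 0.018395513570652944 ((543.1194458007812, 207.1644287109375), (109.58464050292969, 129.9581298828125), 87.62797546386719)
0.05 293 [0.5702 0.21   0.0601] [0.5308 0.1827 0.0501] [0.5927 0.2295 0.0699]
0.07 280 [0.5585 0.2089 0.0775] [0.5268 0.1852 0.0702] [0.5809 0.2297 0.085 ]
0.085 168 [0.5426 0.2082 0.0906] [0.524  0.1906 0.085 ] [0.5593 0.2235 0.0998]
0.1 159 [0.5327 0.2091 0.1077] [0.5115 0.1907 0.1001] [0.5434 0.2236 0.115 ]
0.115 141 [0.5229 0.2087 0.1211] [0.5068 0.194  0.1152] [0.5348 0.2227 0.1299]
0.13 4 [0.5101 0.2071 0.1304] [0.5065 0.2062 0.1302] [0.5155 0.208  0.1307]
rack 726 0.0483840973387617 ((536.3214721679688, -180.72113037109375), (175.81195068359375, 55.34129333496094), 87.56275939941406)
plate 470 ((542.1541748046875, -166.32870483398438), (150.27932739257812, 204.6973876953125), 44.50389862060547)
side bench z -0.0003746122667845353
base 1039 0.01938059585484131 ((542.7078247070312, 257.9936218261719), (231.9978485107422, 130.6612548828125), 84.23511505126953)
0.05 147 [0.5457 0.1906 0.0601] [0.5151 0.1784 0.0501] [0.5859 0.2169 0.0699]
0.07 122 [0.5402 0.1936 0.0771] [0.5126 0.1809 0.0705] [0.5765 0.2129 0.085 ]
0.085 78 [0.5305 0.1961 0.0908] [0.5076 0.1854 0.0855] [0.556  0.2139 0.0999]
0.1 73 [0.5131 0.196  0.1083] [0.4983 0.1861 0.1004] [0.5361 0.2125 0.1149]
0.115 73 [0.513  0.2009 0.1211] [0.4999 0.191  0.1154] [0.5303 0.214  0.1285]
0.13 4 [0.5041 0.2024 0.1317] [0.5022 0.2001 0.1304] [0.5053 0.2049 0.1327]
rack 851 0.049321678460697904 ((532.4550170898438, -182.72897338867188), (175.97315979003906, 55.100955963134766), 88.19105529785156)
plate 699 ((566.1953735351562, -148.53823852539062), (281.4891662597656, 210.2075958251953), 43.1914176940918)
```

Run:
```python
from h import *
# colour-based: hole ellipse (dark on light top), bolts of base, amber tip
for n,wb,ob in [("scene",(198,226,210,232),(405,425,230,245)),("side",(375,402,292,312),(255,275,183,196))]:
    d=dict(np.load(n+"0.npz")); im=d["img"].astype(int)
    x0,x1,y0,y1=wb; g=im[y0:y1,x0:x1].mean(-1); print(n); print(g[::1].astype(int))
    x0,x1,y0,y1=ob; s=im[y0:y1,x0:x1]; m=(s[...,0]-s[...,2]>40)&(s[...,0]>80); v,u=np.nonzero(m); print("amber",u.mean()+x0,v.mean()+y0,len(u))
```

```text
scene
[[ 98 101 102 112 137 157 163 165 163 163 163 163 162 162 164 163 161 162
  161 159 161 162 161 162 161 162 162 162]
 [100 100 103 124 155 161 163 161 160 160 161 162 163 165 164 164 163 162
  161 161 160 161 162 161 162 162 162 164]
 [100  99 100 117 148 160 162 161 161 163 164 166 167 167 165 163 162 161
  163 162 163 161 161 161 160 161 162 161]
 [ 98  99 101 113 139 157 161 160 162 163 163 165 165 168 165 165 164 163
  165 165 163 162 162 162 160 158 162 157]
 [ 99 101 105 124 157 159 161 159 157 156 154 156 157 159 161 159 161 161
  164 167 167 165 165 164 161 158 156 143]
 [104 103 112 139 162 162 159 155 149 143 144 143 145 148 152 153 156 158
  162 166 166 166 166 165 161 159 149 124]
 [126 128 139 157 164 160 156 148 144 143 143 142 143 143 142 143 146 148
  152 156 161 165 167 165 162 159 145 105]
 [158 158 160 162 159 155 149 144 145 144 143 143 143 141 140 142 141 142
  143 145 150 157 158 159 161 160 146 100]
 [160 163 162 160 151 146 145 145 144 143 141 139 136 131 132 133 134 138
  141 142 144 143 145 147 151 154 145 107]
 [160 158 157 148 146 144 144 145 140 134
[... 3191 characters left out ...]
6 135 160 166 167 166 168 169 165]
 [ 81  97 127 147 159 163 164 164 150 124  92  74  68  67  67  66  62  91
  131 156 165 166 166 165 165 168 152]
 [ 81  81  87 108 142 160 163 163 163 156 142 121 111 112 111 111 122 142
  160 167 165 166 166 167 158 145 113]
 [ 84  80  80  81 107 137 159 163 164 163 163 157 155 155 154 155 163 166
  166 167 166 164 166 151 121  96  74]
 [ 83  83  82  81  81  95 132 157 161 163 165 163 164 166 166 168 167 168
  166 166 168 151 128 103  75  64  62]
 [ 82  84  83  80  80  81  96 125 148 161 164 163 165 164 165 167 167 166
  167 168 151 112  75  63  62  63  64]]
amber nan nan 0<stdin>:6: RuntimeWarning: Mean of empty slice.
  ret = ret.dtype.type(ret / rcount)
```

Run:
```python
from h import *
a=dict(np.load("scene0.npz"));b=dict(np.load("side0.npz"))
def hole(d,wb):
    x0,x1,y0,y1=wb; g=d["img"][y0:y1,x0:x1].mean(-1).astype(np.float32); g=cv2.resize(g,None,fx=8,fy=8,interpolation=cv2.INTER_CUBIC)
    m=(g<118).astype(np.uint8); cs,_=cv2.findContours(m,cv2.RETR_LIST,cv2.CHAIN_APPROX_NONE)
    for c in cs:
        e=cv2.fitEllipse(c) if len(c)>150 else None
        if e: yield ((np.array(e[0])+.5)/8-.5+[x0,y0], np.array(e[1])/8)
for d,wb in [(a,(198,226,210,232)),(b,(375,402,292,312))]:
    for c,s in hole(d,wb): print("hole",c,s,ray(d,*c,.05))
S=[(374.4,299.2),(417.8,313.6),(434.3,284.5),(393,270.9)]
P=np.array([ray(a,*p,.021)[:2] for p in S]);print("bolts scene",P.round(4).tolist(),P.mean(0))
Q=np.array([ray(b,*p,.021)[:2] for p in [(239.9,220.4),(258.8,235.4),(290,221)]]);print("bolts side",Q.round(4).tolist())
# amber
for d,(x0,x1,y0,y1) in [(a,(405,430,230,250)),(b,(250,275,180,200))]:
    s=cv2.cvtColor(d["img"][y0:y1,x0:x1],cv2.COLOR_RGB2HSV); sr=d["img"][y0:y1,x0:x1].astype(int)
    w=np.clip(sr[...,0]-sr[...,2]-25,0,None); v,u=np.nonzero(w>0); ww=w[v,u]; print("amber",(u*ww).sum()/ww.sum()+x0,(v*ww).sum()/ww.sum()+y0,len(u))
for n,d in (("scene",a),("side",b)):
    for k,p in {"mouth":(.535,.2075,.084),"tip":(.535-.025,.2085,.084+.0437)}.items(): print(n,k,proj(d,np.array(p)))
```

```text
hole [210.90755081 221.98970509] [ 6.53845787 12.45667934] [ 0.53531533 -0.23910448  0.05      ]
hole [211.74099445 222.70999813] [19.46040916 31.04318619] [ 0.53698487 -0.23586226  0.05      ]
hole [377.02752876 309.31830025] [4.89144468 8.76873779] [ 0.50020402 -0.23964162  0.05      ]
hole [387.8752985  303.90848541] [ 8.45967102 12.23641777] [ 0.52899482 -0.24358592  0.05      ]
hole [378.43659163 294.63787937] [ 7.08742523 12.60498238] [ 0.53441864 -0.21050942  0.05      ]
bolts scene [[0.5915, 0.1624], [0.5953, 0.249], [0.4969, 0.253], [0.4904, 0.1652]] [0.5435313  0.20738817]
bolts side [[0.488, 0.2445], [0.4867, 0.1603], [0.5843, 0.1556]]
amber 416.22360248447205 236.68944099378882 11
amber 251.48543689320388 190.1359223300971 6
scene mouth [409.63311333 262.83676765]
scene tip [416.58768301 237.11744324]
side mouth [261.30806728 199.66638161]
side tip [251.85474012 188.70489943]
```

Both views agree to about 5 mm. I'll move to a standoff along the boss axis, then refine with the wrist camera.

```bash
python3 -m pendant '[{"tx":23,"ty":-20,"tz":5,"rz":2.2},{"tx":23,"ty":-20,"tz":5},{"tx":23,"ty":-20,"tz":5},{"tx":23,"ty":-20,"tz":5},{"tx":23,"ty":-20,"tz":5},{"tx":23,"ty":-20,"tz":5},{"tx":23,"ty":-20,"tz":5},{"tx":23,"ty":-20,"tz":5},{"tx":23,"ty":-20,"tz":5},{"rx":-6},{"rx":-6},{"rx":-6},{"rx":-6},{"rx":-6},{}]'
python3 - <<'E'
from h import *
d=cam("wrist"); save(d,"wrist1"); np.savez("wrist1.npz",**d); o=env.get_obs(); print(o["time_s"],o["qpos"].round(1),o["tool_pos"],o["tool_rot"],o["force"])
E
```

```text
0.2 [ 0.8 18.4 -4.  83.1  1.3 78.5 -3.3] [ 6.49714079e-01 -3.50331277e-05  2.35900769e-01] [-1.79938234e+02  5.16464676e-03  9.00020848e+01] [ 0.64486582  0.97644689 -0.05544216]invalid input at $[0]: expected keys rx, ry, rz, tx, ty, tz, jaw
```

View pics/wrist1.png

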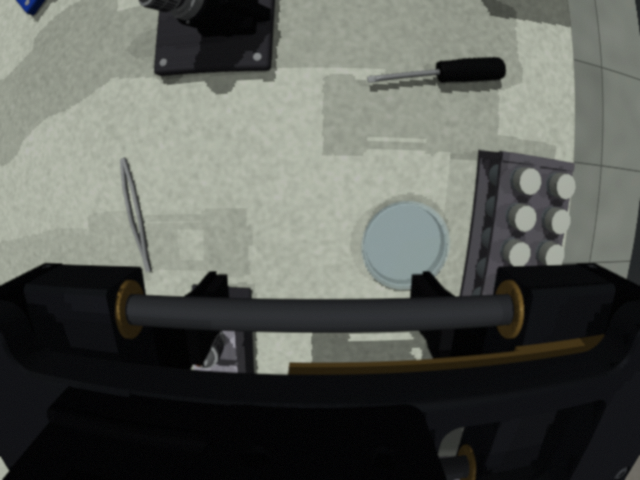

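All the keys are required in every row.

```bash
python3 -m pendant '[{"rx":0,"ry":0,"rz":2.2,"tx":23,"ty":-20,"tz":5,"jaw":87},{"rx":0,"ry":0,"rz":0,"tx":23,"ty":-20,"tz":5,"jaw":87},{"rx":0,"ry":0,"rz":0,"tx":23,"ty":-20,"tz":5,"jaw":87},{"rx":0,"ry":0,"rz":0,"tx":23,"ty":-20,"tz":5,"jaw":87},{"rx":0,"ry":0,"rz":0,"tx":23,"ty":-20,"tz":5,"jaw":87},{"rx":0,"ry":0,"rz":0,"tx":23,"ty":-20,"tz":5,"jaw":87},{"rx":0,"ry":0,"rz":0,"tx":23,"ty":-20,"tz":5,"jaw":87},{"rx":0,"ry":0,"rz":0,"tx":23,"ty":-20,"tz":5,"jaw":87},{"rx":0,"ry":0,"rz":0,"tx":23,"ty":-20,"tz":5,"jaw":87},{"rx":-6,"ry":0,"rz":0,"tx":0,"ty":0,"tz":0,"jaw":87},{"rx":-6,"ry":0,"rz":0,"tx":0,"ty":0,"tz":0,"jaw":87},{"rx":-6,"ry":0,"rz":0,"tx":0,"ty":0,"tz":0,"jaw":87},{"rx":-6,"ry":0,"rz":0,"tx":0,"ty":0,"tz":0,"jaw":87},{"rx":-6,"ry":0,"rz":0,"tx":0,"ty":0,"tz":0,"jaw":87},{"rx":0,"ry":0,"rz":0,"tx":0,"ty":0,"tz":0,"jaw":87},{"rx":0,"ry":0,"rz":0,"tx":0,"ty":0,"tz":0,"jaw":87}]'
python3 - <<'E'
from h import *
d=cam("wrist"); save(d,"wrist2"); np.savez("wrist2.npz",**d); o=env.get_obs(); print(o["time_s"],o["qpos"].round(1),o["tool_pos"],o["tool_rot"],o["force"])
E
```

```text
time_s: 1.53
tool_pos: [0.476, 0.2126, 0.1911]
tool_rot: [150.1, 0.1, 87.9]
force: [-0.2, -0.5, 0.4]
grip_width: 0.0869
1.5833 [-16.3 -12.  -21.3 125.2  21.   44.4 -52.5] [0.47753804 0.21294131 0.19219082] [ 1.50066296e+02 -6.22475316e-03  8.78009303e+01] [0.35604545 0.63247035 0.88454875]
```

View pics/wrist2.png

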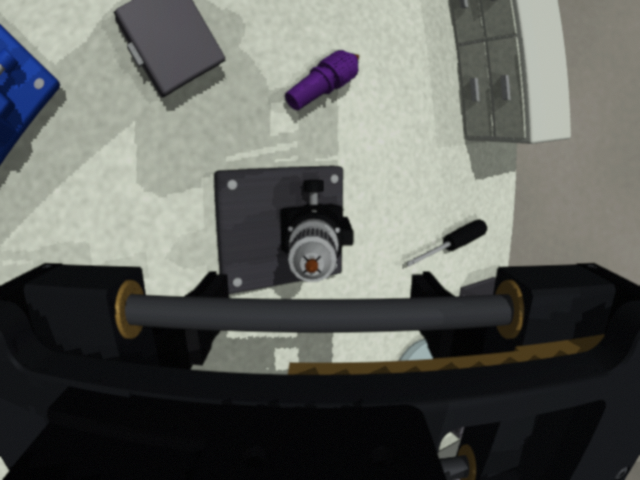

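The wrist view shows the chuck nearly end-on, with the amber tip at (312,265) and base bolts at (233,184), (335,178) and (237,282). I'll cast fisheye rays from these.

```bash
cat >> h.py <<'E'
def fray(d,u,v):
    f=240/np.tan(np.radians(float(d["vertical_fov"]))/2); x=u-float(d["cx"]);y=v-float(d["cy"]);r=np.hypot(x,y);t=r/f
    c=np.array([np.sin(t)*x/r,-np.sin(t)*y/r,-np.cos(t)]) if r>0 else np.array([0,0,-1.])
    T=np.linalg.inv(d["world_to_cam"]); return T[:3,3],T[:3,:3]@c
def fplane(d,u,v,h):
    o,r=fray(d,u,v); return o+r*(h-o[2])/r[2]
def fcloud(d):
    f=240/np.tan(np.radians(float(d["vertical_fov"]))/2); v,u=np.mgrid[:480,:640]; x=u-d["cx"];y=v-d["cy"];r=np.hypot(x,y)+1e-9;t=r/f
    z=d["range_z"].astype(float); k=np.tan(t)*z/r; P=np.stack([x*k,-y*k,-z],-1)
    T=np.linalg.inv(d["world_to_cam"]); X=P@T[:3,:3].T+T[:3,3]; X[z<=0]=np.nan; return X
E
python3 - <<'E'
from h import *
d=dict(np.load("wrist2.npz")); 
im=d["img"][150:310,200:360,::-1]; cv2.imwrite("pics/w2crop.png",cv2.resize(im,(600,600),interpolation=3))
X=fcloud(d); b=X[100:140,350:420].reshape(-1,3); print("bench",np.nanmedian(b[:,2]))
for p in [(233,184),(335,178),(237,282)]: print(p,fplane(d,*p,.021).round(4),X[p[1],p[0]].round(4))
s=d["img"].astype(int)[250:280,295:330]; w=np.clip(s[...,0]-s[...,2]-40,0,None); v,u=np.nonzero(w); ww=w[v,u]; u0=(u*ww).sum()/ww.sum()+295; v0=(v*ww).sum()/ww.sum()+250
print("amber",u0,v0,X[int(round(v0)),int(round(u0))])
R=X[195:300,270:350].reshape(-1,3); 
for h in [.05,.07,.085,.1,.11,.12,.13]:
    q=R[abs(R[:,2]-h)<.005]; print(h,len(q),q.mean(0).round(4) if len(q) else "")
E
```

```text
bench 0.00021145243866677044
(233, 184) [0.4914 0.2501 0.021 ] [0.491  0.2502 0.0221]
(335, 178) [0.5913 0.2465 0.021 ] [0.5906 0.2466 0.0221]
(237, 282) [0.4871 0.164  0.021 ] [0.487  0.1642 0.0215]
amber 311.9995888157895 265.3803453947368 [0.50440222 0.20820681 0.1306207 ]
0.05 133 [0.5581 0.2214 0.0498]
0.07 391 [0.5319 0.2184 0.0697]
0.085 470 [0.5425 0.216  0.0848]
0.1 128 [0.5179 0.2196 0.1006]
0.11 501 [0.5083 0.2121 0.1108]
0.12 1070 [0.5125 0.2091 0.1206]
0.13 398 [0.5105 0.2071 0.1274]
```

View pics/w2crop.png

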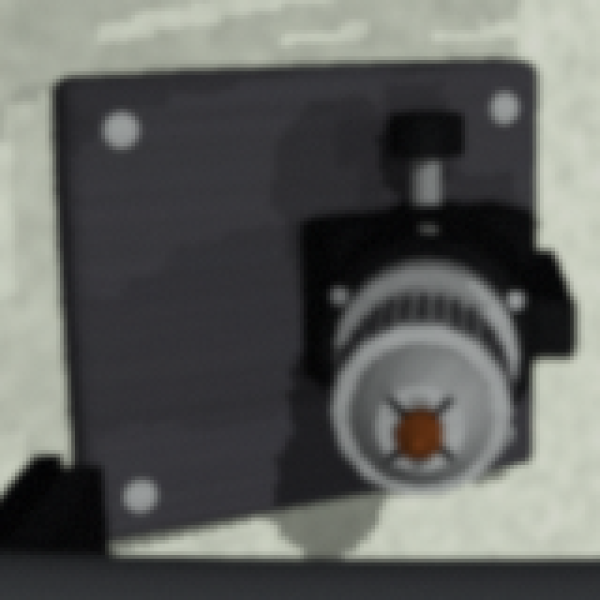

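```bash
python3 -m pendant '[{"rx":0,"ry":0,"rz":0,"tx":-2.5,"ty":-3.5,"tz":0,"jaw":87},{"rx":0,"ry":0,"rz":0,"tx":-2.5,"ty":-3.5,"tz":0,"jaw":87},{"rx":0,"ry":0,"rz":0,"tx":0,"ty":0,"tz":15,"jaw":80},{"rx":0,"ry":0,"rz":0,"tx":0,"ty":0,"tz":15,"jaw":70},{"rx":0,"ry":0,"rz":0,"tx":0,"ty":0,"tz":15,"jaw":60},{"rx":0,"ry":0,"rz":0,"tx":0,"ty":0,"tz":0,"jaw":60},{"rx":0,"ry":0,"rz":0,"tx":0,"ty":0,"tz":0,"jaw":60},{"rx":0,"ry":0,"rz":0,"tx":0,"ty":0,"tz":0,"jaw":60}]'
python3 - <<'E'
from h import *
d=cam("wrist"); save(d,"wrist3"); np.savez("wrist3.npz",**d); o=env.get_obs(); print(o["time_s"],o["qpos"].round(1),o["tool_pos"],o["tool_rot"],o["force"])
from scipy.spatial.transform import Rotation as Ro
R=Ro.from_euler("xyz",o["tool_rot"],degrees=True).as_matrix()
X=fcloud(d)
s=d["img"].astype(int); w=np.clip(s[...,0]-s[...,2]-40,0,None)*0
r=s[...,0]-s[...,2]; m=(r>60); m[:, :270]=0; m[:,360:]=0; m[:230]=0; m[345:]=0
v,u=np.nonzero(m); print(len(u),u.mean() if len(u) else 0,v.mean() if len(u) else 0)
tgt=np.array([.5212,.2065,.1022]); print("delta tool mm",(R.T@(tgt-o["tool_pos"])*1000).round(1))
E
```

```text
time_s: 2.25
tool_pos: [0.4938, 0.2074, 0.1496]
tool_rot: [150.0, -0.0, 87.8]
force: [-0.5, 0.7, -0.1]
grip_width: 0.0619
2.3 [-14.9  -7.5 -21.7 127.   25.6  38.8 -56.3] [0.493841   0.2076356  0.15002284] [ 1.49958440e+02 -4.12155714e-02  8.77862618e+01] [-0.41737202 -0.39811167 -0.81814237]
133 320.3533834586466 284.7368421052632
delta tool mm [-0.1 -0.2 55.1]
```

View pics/wrist3.png

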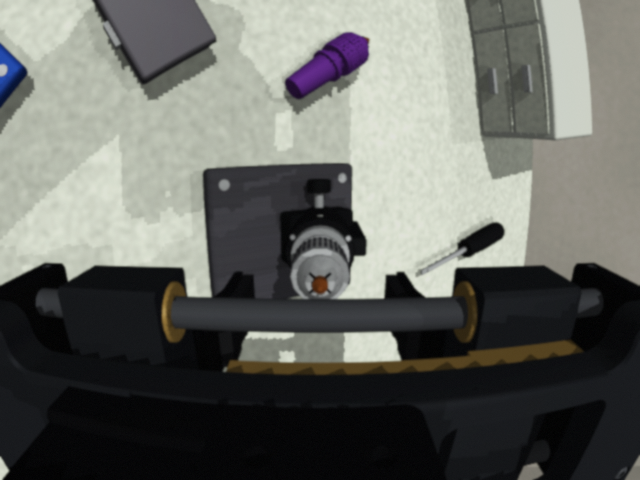

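Run:
```python
from h import *
from scipy.spatial.transform import Rotation as Ro
d=dict(np.load("wrist3.npz")); o=env.get_obs(); R=Ro.from_euler("xyz",o["tool_rot"],degrees=True).as_matrix(); p=o["tool_pos"]
f=240/np.tan(np.radians(float(d["vertical_fov"]))/2)
X=fcloud(d); A=X[283:288,318:323].reshape(-1,3); print("amber in tool mm",(R.T@(np.nanmedian(A,0)-p)*1000).round(1))
O,r=fray(d,320.35,284.7); t=((p+R[:,2]*.022-O)@R[:,2])/(r@R[:,2]); print("ray at tool z=22:",(R.T@(O+r*t-p)*1000).round(1))
# body end-ring: nose/knurl points by chuck z (tool z = 76-cz)
P=(X-p)@R*1000
q=P[225:305,285:355].reshape(-1,3)
for lo in range(20,80,6):
    k=q[(q[:,2]>lo)&(q[:,2]<lo+6)&(abs(q[:,0])<40)&(abs(q[:,1])<40)]
    if len(k): print(lo,len(k),k.min(0).round(1),k.max(0).round(1))
```

```text
amber in tool mm [ 1.1 -1.2 21.5]
ray at tool z=22: [ 1.  -0.7 22. ]
20 196 [-4.4 -4.9 20.1] [ 3.8  2.6 26. ]
26 806 [-10.4 -11.7  26. ] [ 9.7  8.5 32. ]
32 767 [-13.  -16.9  32. ] [14.9 14.1 38. ]
38 846 [-13.4 -17.3  38. ] [15.7 15.1 44. ]
44 175 [ -0.4 -17.5  44. ] [16.2 15.3 50. ]
50 118 [  4.7 -16.7  50.1] [16.2 13.9 55.9]
56 123 [  3.  -16.6  56. ] [15.9 14.9 61.8]
62 4 [10.8 -6.1 62.6] [14.5  9.2 63.7]
68 79 [ -3.8 -14.5  70.6] [16.8 16.8 74. ]
74 553 [ -3.9 -19.2  74. ] [18.1 17.5 79.9]
```

```bash
python3 -m pendant '[{"rx":0,"ry":0,"rz":0,"tx":0.5,"ty":-1,"tz":12,"jaw":60},{"rx":0,"ry":0,"rz":0,"tx":0,"ty":0,"tz":12,"jaw":60},{"rx":0,"ry":0,"rz":0,"tx":0,"ty":0,"tz":12,"jaw":60},{"rx":0,"ry":0,"rz":0,"tx":0,"ty":0,"tz":12,"jaw":60},{"rx":0,"ry":0,"rz":0,"tx":0,"ty":0,"tz":7,"jaw":60},{"rx":0,"ry":0,"rz":0,"tx":0,"ty":0,"tz":0,"jaw":60},{"rx":0,"ry":0,"rz":0,"tx":0,"ty":0,"tz":0,"jaw":60},{"rx":0,"ry":0,"rz":0,"tx":0,"ty":0,"tz":0,"jaw":60}]' 40
python3 - <<'E'
from h import *
d=cam("wrist"); save(d,"wrist4"); o=env.get_obs(); print(o["time_s"],o["qpos"].round(1),o["tool_pos"],o["tool_rot"],o["force"])
E
```

```text
time_s: 2.97
tool_pos: [0.5203, 0.2073, 0.1019]
tool_rot: [149.9, -0.0, 87.8]
force: [0.2, 0.0, 0.5]
grip_width: 0.06
3.0167 [-1.360e+01 -1.000e-01 -2.190e+01  1.271e+02  3.400e+01  3.310e+01
 -6.330e+01] [0.52030734 0.20724712 0.10199305] [ 1.49917320e+02 -3.45549649e-02  8.78186493e+01] [ 0.19434096  0.86351262 -0.51065393]
```

View pics/wrist4.png

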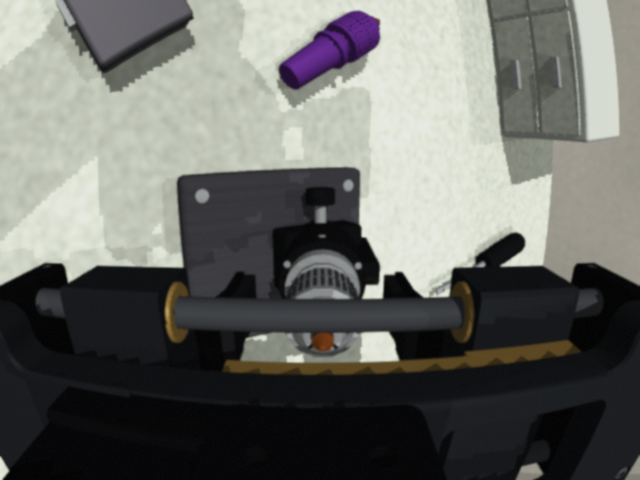

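The chuck is centred between the fingers, with the amber tip at (322,341) clear of the crossbar. Now I'll close.

```bash
python3 -m pendant '[{"rx":0,"ry":0,"rz":0,"tx":0,"ty":0,"tz":0,"jaw":45},{"rx":0,"ry":0,"rz":0,"tx":0,"ty":0,"tz":0,"jaw":37},{"rx":0,"ry":0,"rz":0,"tx":0,"ty":0,"tz":0,"jaw":34},{"rx":0,"ry":0,"rz":0,"tx":0,"ty":0,"tz":0,"jaw":31},{"rx":0,"ry":0,"rz":0,"tx":0,"ty":0,"tz":0,"jaw":26},{"rx":0,"ry":0,"rz":0,"tx":0,"ty":0,"tz":0,"jaw":20},{"rx":0,"ry":0,"rz":0,"tx":0,"ty":0,"tz":0,"jaw":20},{"rx":0,"ry":0,"rz":0,"tx":0,"ty":0,"tz":0,"jaw":20}]' 45
python3 - <<'E'
from h import *
o=env.get_obs(); print(o["tool_pos"],o["tool_rot"],o["force"],o["wrist_torque"],o["grip_width"])
E
```

```text
time_s: 3.68
tool_pos: [0.5209, 0.2071, 0.1018]
tool_rot: [149.9, -0.0, 87.8]
force: [1.9, 0.8, 2.1]
grip_width: 0.0313
[0.52085558 0.20711417 0.10177587] [ 1.49904670e+02 -3.89284240e-02  8.78136067e+01] [1.87076277 0.82870492 2.06435638] [ 0.01056121 -0.07585464  0.00964746] 0.03130398707148972
```

Gripped with low side force. A first small twist will show the j7 direction and the torque.

```bash
cat > st.py <<'E'
from h import *
from scipy.spatial.transform import Rotation as Ro
o=env.get_obs(); R=Ro.from_euler("xyz",o["tool_rot"],degrees=True).as_matrix()
print("q",o["qpos"].round(1),"pos",o["tool_pos"].round(4),"rot",o["tool_rot"].round(2),"w",round(o["grip_width"]*1e3,1))
print("F tool",(R.T@o["force"]).round(2),"M tool",(R.T@o["wrist_torque"]).round(3))
p0=np.array([.52086,.20711,.10178]); a=-Ro.from_euler("xyz",[149.905,-.04,87.81],degrees=True).as_matrix()[:,2]
R0=Ro.from_euler("xyz",[149.905,-.04,87.81],degrees=True).as_matrix(); e=R0.T@(o["tool_pos"]-p0)*1e3
rv=Ro.from_matrix(R0.T@R).as_rotvec(degrees=True); print("disp in grip frame mm",e.round(2),"turn",rv.round(2))
E
python3 -m pendant '[{"rx":0,"ry":0,"rz":2.5,"tx":0,"ty":0,"tz":0,"jaw":20},{"rx":0,"ry":0,"rz":2.5,"tx":0,"ty":0,"tz":0,"jaw":20},{"rx":0,"ry":0,"rz":2.5,"tx":0,"ty":0,"tz":0,"jaw":20},{"rx":0,"ry":0,"rz":2.5,"tx":0,"ty":0,"tz":0,"jaw":20},{"rx":0,"ry":0,"rz":0,"tx":0,"ty":0,"tz":0,"jaw":20},{"rx":0,"ry":0,"rz":0,"tx":0,"ty":0,"tz":0,"jaw":20}]'; python3 st.py
```

```text
time_s: 4.18
tool_pos: [0.5209, 0.2069, 0.1018]
tool_rot: [150.3, -5.0, 79.2]
force: [2.6, -0.6, 3.9]
grip_width: 0.0308
q [-1.360e+01 -1.000e-01 -2.190e+01  1.271e+02  3.410e+01  3.310e+01
 -7.320e+01] pos [0.5209 0.2069 0.1018] rot [150.27  -4.97  79.21] w 30.8
F tool [ 0.27  4.28 -2.06] M tool [-0.478 -0.113 -0.24 ]
disp in grip frame mm [-0.17  0.07  0.01] turn [-0.01 -0.02  9.9 ]
```

+rz drives j7 negative towards its limit, so I'll twist the -rz way, which leaves over 200° of room.

```bash
python3 -m pendant '[{"rx":0,"ry":0,"rz":-4,"tx":0,"ty":0,"tz":0,"jaw":20},{"rx":0,"ry":0,"rz":-4,"tx":0,"ty":0,"tz":0,"jaw":20},{"rx":0,"ry":0,"rz":-4,"tx":0,"ty":0,"tz":0,"jaw":20},{"rx":0,"ry":0,"rz":-4,"tx":0,"ty":0,"tz":0,"jaw":20},{"rx":0,"ry":0,"rz":-4,"tx":0,"ty":0,"tz":0,"jaw":20},{"rx":0,"ry":0,"rz":-4,"tx":0,"ty":0,"tz":0,"jaw":20},{"rx":0,"ry":0,"rz":-4,"tx":0,"ty":0,"tz":0,"jaw":20},{"rx":0,"ry":0,"rz":-4,"tx":0,"ty":0,"tz":0,"jaw":20},{"rx":0,"ry":0,"rz":-4,"tx":0,"ty":0,"tz":0,"jaw":20},{"rx":0,"ry":0,"rz":-4,"tx":0,"ty":0,"tz":0,"jaw":20},{"rx":0,"ry":0,"rz":-4,"tx":0,"ty":0,"tz":0,"jaw":20},{"rx":0,"ry":0,"rz":-4,"tx":0,"ty":0,"tz":0,"jaw":20},{"rx":0,"ry":0,"rz":-4,"tx":0,"ty":0,"tz":0,"jaw":20},{"rx":0,"ry":0,"rz":-4,"tx":0,"ty":0,"tz":0,"jaw":20},{"rx":0,"ry":0,"rz":-4,"tx":0,"ty":0,"tz":0,"jaw":20},{"rx":0,"ry":0,"rz":0,"tx":0,"ty":0,"tz":0,"jaw":20}]'; python3 st.py
python3 -m pendant '[{"rx":0,"ry":0,"rz":4,"tx":0,"ty":0,"tz":0,"jaw":20},{"rx":0,"ry":0,"rz":0,"tx":0,"ty":0,"tz":-0.5,"jaw":20},{"rx":0,"ry":0,"rz":0,"tx":0,"ty":0,"tz":-0.5,"jaw":20},{"rx":0,"ry":0,"rz":0,"tx":0,"ty":0,"tz":0,"jaw":20}]'; python3 st.py
```

```text
time_s: 5.52
tool_pos: [0.5203, 0.2065, 0.1014]
tool_rot: [159.7, 22.6, 133.8]
force: [-0.6, -0.4, 5.4]
grip_width: 0.0308
q [-1.370e+01 -1.000e-01 -2.180e+01  1.271e+02  3.400e+01  3.320e+01
 -1.310e+01] pos [0.5203 0.2065 0.1014] rot [159.7   22.6  133.82] w 30.8
F tool [-1.99  1.09 -4.96] M tool [ 0.248 -0.346  0.287]
disp in grip frame mm [-0.66 -0.68  0.03] turn [ 1.100e-01 -4.000e-02 -5.014e+01]
time_s: 5.85
tool_pos: [0.5199, 0.2065, 0.1017]
tool_rot: [158.2, 21.1, 129.8]
force: [5.4, -0.3, -1.6]
grip_width: 0.0307
q [-13.7  -0.2 -21.8 127.1  33.9  33.1 -17. ] pos [0.5199 0.2065 0.1017] rot [158.18  21.13 129.8 ] w 30.7
F tool [-2.81  2.63  4.06] M tool [-0.291 -0.44   0.029]
disp in grip frame mm [-0.62 -0.82 -0.42] turn [ 9.000e-02 -1.000e-02 -4.613e+01]
```

```bash
python3 -m pendant '[{"rx":0,"ry":0,"rz":0,"tx":0,"ty":0,"tz":-0.5,"jaw":20},{"rx":0,"ry":0,"rz":0,"tx":0,"ty":0,"tz":0,"jaw":20}]'; python3 st.py
python3 -m pendant '[{"rx":0,"ry":0,"rz":0,"tx":0,"ty":0,"tz":-0.5,"jaw":20},{"rx":0,"ry":0,"rz":0,"tx":0,"ty":0,"tz":0,"jaw":20}]'; python3 st.py
```

```text
time_s: 6.02
tool_pos: [0.5197, 0.2065, 0.102]
tool_rot: [158.2, 21.1, 129.8]
force: [7.7, 0.1, -2.8]
grip_width: 0.031
q [-13.7  -0.2 -21.8 127.2  33.8  33.2 -17. ] pos [0.5197 0.2065 0.102 ] rot [158.18  21.12 129.8 ] w 31.0
F tool [-3.52  3.9   6.27] M tool [-0.493 -0.462  0.033]
disp in grip frame mm [-0.65 -0.87 -0.72] turn [ 1.000e-01  1.000e-02 -4.612e+01]
time_s: 6.18
tool_pos: [0.5196, 0.2065, 0.1022]
tool_rot: [158.2, 21.1, 129.8]
force: [9.1, 0.0, -5.2]
grip_width: 0.0311
q [-13.7  -0.3 -21.8 127.2  33.7  33.2 -16.9] pos [0.5196 0.2065 0.1022] rot [158.17  21.11 129.8 ] w 31.1
F tool [-3.52  3.91  9.03] M tool [-0.588 -0.457  0.026]
disp in grip frame mm [-0.66 -0.87 -1.04] turn [ 1.000e-01  2.000e-02 -4.612e+01]
```

It's still held: the pull grew steadily to 9 N. I'll relax, turn another 12°, ease back and try again.

```bash
python3 -m pendant '[{"rx":0,"ry":0,"rz":-4,"tx":0,"ty":0,"tz":2,"jaw":20},{"rx":0,"ry":0,"rz":-4,"tx":0,"ty":0,"tz":0,"jaw":20},{"rx":0,"ry":0,"rz":-4,"tx":0,"ty":0,"tz":0,"jaw":20},{"rx":0,"ry":0,"rz":-4,"tx":0,"ty":0,"tz":0,"jaw":20},{"rx":0,"ry":0,"rz":0,"tx":0,"ty":0,"tz":0,"jaw":20},{"rx":0,"ry":0,"rz":4,"tx":0,"ty":0,"tz":0,"jaw":20},{"rx":0,"ry":0,"rz":0,"tx":0,"ty":0,"tz":-1,"jaw":20},{"rx":0,"ry":0,"rz":0,"tx":0,"ty":0,"tz":-1,"jaw":20},{"rx":0,"ry":0,"rz":0,"tx":0,"ty":0,"tz":0,"jaw":20}]'; python3 st.py
```

```text
time_s: 6.93
tool_pos: [0.5192, 0.2065, 0.1025]
tool_rot: [163.0, 25.1, 142.1]
force: [5.6, -2.0, -1.1]
grip_width: 0.0311
q [-13.7  -0.3 -21.8 127.2  33.7  33.2  -4.9] pos [0.5192 0.2065 0.1025] rot [163.02  25.12 142.06] w 31.1
F tool [-4.65  0.84  3.79] M tool [-0.064 -0.517  0.027]
disp in grip frame mm [-0.66 -1.02 -1.42] turn [  0.11   0.   -58.08]
```

```bash
python3 -m pendant '[{"rx":0,"ry":0,"rz":-4,"tx":0,"ty":0,"tz":2,"jaw":20},{"rx":0,"ry":0,"rz":-4,"tx":0,"ty":0,"tz":0,"jaw":20},{"rx":0,"ry":0,"rz":-4,"tx":0,"ty":0,"tz":0,"jaw":20},{"rx":0,"ry":0,"rz":-4,"tx":0,"ty":0,"tz":0,"jaw":20},{"rx":0,"ry":0,"rz":0,"tx":0,"ty":0,"tz":0,"jaw":20},{"rx":0,"ry":0,"rz":4,"tx":0,"ty":0,"tz":0,"jaw":20},{"rx":0,"ry":0,"rz":0,"tx":0,"ty":0,"tz":-1,"jaw":20},{"rx":0,"ry":0,"rz":0,"tx":0,"ty":0,"tz":-1,"jaw":20},{"rx":0,"ry":0,"rz":0,"tx":0,"ty":0,"tz":0,"jaw":20}]'; python3 st.py
```

```text
time_s: 7.68
tool_pos: [0.5191, 0.2067, 0.1025]
tool_rot: [168.9, 28.0, 155.1]
force: [4.0, -0.4, -0.1]
grip_width: 0.0308
q [-13.7  -0.3 -21.8 127.2  33.7  33.3   7. ] pos [0.5191 0.2067 0.1025] rot [168.86  28.03 155.07] w 30.8
F tool [-3.32  0.93  2.16] M tool [ 0.102 -0.518  0.021]
disp in grip frame mm [-0.46 -1.17 -1.56] turn [ 1.100e-01  2.000e-02 -7.007e+01]
```

```bash
python3 -m pendant '[{"rx":0,"ry":0,"rz":0,"tx":0,"ty":0,"tz":-1,"jaw":20},{"rx":0,"ry":0,"rz":0,"tx":0,"ty":0,"tz":0,"jaw":20}]'; python3 st.py; python3 -m pendant '[{"rx":0,"ry":0,"rz":0,"tx":0,"ty":0,"tz":-1,"jaw":20},{"rx":0,"ry":0,"rz":0,"tx":0,"ty":0,"tz":0,"jaw":20}]'; python3 st.py
```

```text
time_s: 7.85
tool_pos: [0.5185, 0.2068, 0.1034]
tool_rot: [168.9, 28.0, 155.0]
force: [4.7, -1.3, 0.0]
grip_width: 0.0308
q [-13.7  -0.5 -21.8 127.2  33.5  33.4   7.1] pos [0.5185 0.2068 0.1034] rot [168.86  28.03 155.05] w 30.8
F tool [-4.26  0.37  2.35] M tool [ 0.111 -0.525  0.052]
disp in grip frame mm [-0.44 -1.19 -2.54] turn [ 1.100e-01  2.000e-02 -7.005e+01]
time_s: 8.02
tool_pos: [0.518, 0.2068, 0.1043]
tool_rot: [168.9, 28.0, 155.0]
force: [3.5, -1.6, 0.5]
grip_width: 0.0309
q [-13.7  -0.6 -21.9 127.2  33.3  33.5   7.3] pos [0.518  0.2068 0.1043] rot [168.86  28.03 155.04] w 30.9
F tool [-3.62 -0.22  1.29] M tool [ 0.084 -0.533  0.07 ]
disp in grip frame mm [-0.45 -1.22 -3.57] turn [ 1.200e-01  2.000e-02 -7.004e+01]
```

Free: it follows 1:1 with about 2 N, so it let go by roughly 70°. I'll draw it straight out slowly.

```bash
python3 -m pendant '[{"rx":0,"ry":0,"rz":0,"tx":0,"ty":0,"tz":-1.5,"jaw":20},{"rx":0,"ry":0,"rz":0,"tx":0,"ty":0,"tz":-1.5,"jaw":20},{"rx":0,"ry":0,"rz":0,"tx":0,"ty":0,"tz":-1.5,"jaw":20},{"rx":0,"ry":0,"rz":0,"tx":0,"ty":0,"tz":0,"jaw":20}]'; python3 st.py
```

```text
time_s: 8.35
tool_pos: [0.5156, 0.2069, 0.1082]
tool_rot: [168.9, 28.0, 155.0]
force: [3.8, -1.3, 1.8]
grip_width: 0.0311
q [-13.8  -1.2 -21.9 127.2  32.6  33.9   7.9] pos [0.5156 0.2069 0.1082] rot [168.86  28.02 155.03] w 31.1
F tool [-4.33  0.37  0.39] M tool [ 0.228 -0.432  0.078]
disp in grip frame mm [-0.45 -1.34 -8.14] turn [ 1.300e-01  2.000e-02 -7.003e+01]
```

```bash
python3 -m pendant '[{"rx":0,"ry":0,"rz":0,"tx":0,"ty":0,"tz":-3,"jaw":20},{"rx":0,"ry":0,"rz":0,"tx":0,"ty":0,"tz":-3,"jaw":20},{"rx":0,"ry":0,"rz":0,"tx":0,"ty":0,"tz":-3,"jaw":20},{"rx":0,"ry":0,"rz":0,"tx":0,"ty":0,"tz":-3,"jaw":20},{"rx":0,"ry":0,"rz":0,"tx":0,"ty":0,"tz":0,"jaw":20}]'; python3 st.py
python3 - <<'E'
from h import *
d=cam("scene"); save(d,"scene5",(330,180,490,330),4)
E
```

```text
time_s: 8.77
tool_pos: [0.5086, 0.2076, 0.1182]
tool_rot: [168.9, 28.0, 155.1]
force: [-0.3, -0.4, -1.4]
grip_width: 0.0311
q [-14.   -2.9 -22.1 127.3  30.5  35.1   9.5] pos [0.5086 0.2076 0.1182] rot [168.89  27.96 155.08] w 31.1
F tool [ 0.72 -0.68  1.11] M tool [0.165 0.713 0.043]
disp in grip frame mm [  0.03  -2.42 -20.38] turn [  0.18   0.08 -70.06]
```

View pics/scene5.png

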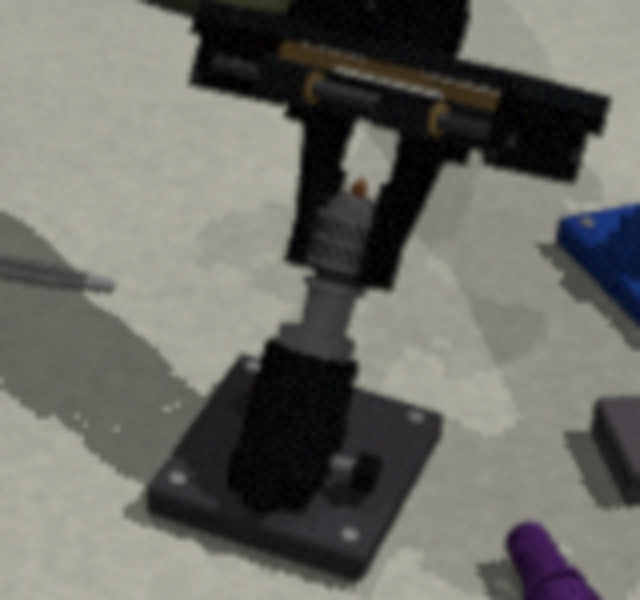

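The chuck (amber tip at crop (360,188)) is rising with the gripper and the stand hasn't moved. I'll draw the rest.

```bash
python3 -m pendant '[{"rx":0,"ry":0,"rz":0,"tx":0,"ty":0,"tz":-4,"jaw":20},{"rx":0,"ry":0,"rz":0,"tx":0,"ty":0,"tz":-4,"jaw":20},{"rx":0,"ry":0,"rz":0,"tx":0,"ty":0,"tz":-4,"jaw":20},{"rx":0,"ry":0,"rz":0,"tx":0,"ty":0,"tz":-4,"jaw":20},{"rx":0,"ry":0,"rz":0,"tx":0,"ty":0,"tz":-4,"jaw":20},{"rx":0,"ry":0,"rz":0,"tx":0,"ty":0,"tz":-4,"jaw":20},{"rx":0,"ry":0,"rz":0,"tx":0,"ty":0,"tz":-4,"jaw":20},{"rx":0,"ry":0,"rz":0,"tx":0,"ty":0,"tz":-4,"jaw":20},{"rx":0,"ry":0,"rz":0,"tx":0,"ty":0,"tz":0,"jaw":20}]'; python3 st.py
python3 - <<'E'
from h import *
d=cam("scene"); save(d,"scene6",(330,160,490,330),3.5); np.savez("scene6.npz",**d)
E
```

```text
time_s: 9.57
tool_pos: [0.4939, 0.2082, 0.1474]
tool_rot: [168.8, 28.1, 155.0]
force: [-0.2, 0.6, -1.9]
grip_width: 0.0313
q [-14.8  -7.2 -21.9 127.2  26.   38.5  13.2] pos [0.4939 0.2082 0.1474] rot [168.76  28.08 154.99] w 31.3
F tool [1.29 0.13 1.51] M tool [0.151 0.684 0.076]
disp in grip frame mm [  0.07  -0.44 -53.02] turn [ 2.000e-02  1.000e-02 -7.001e+01]
```

View pics/scene6.png

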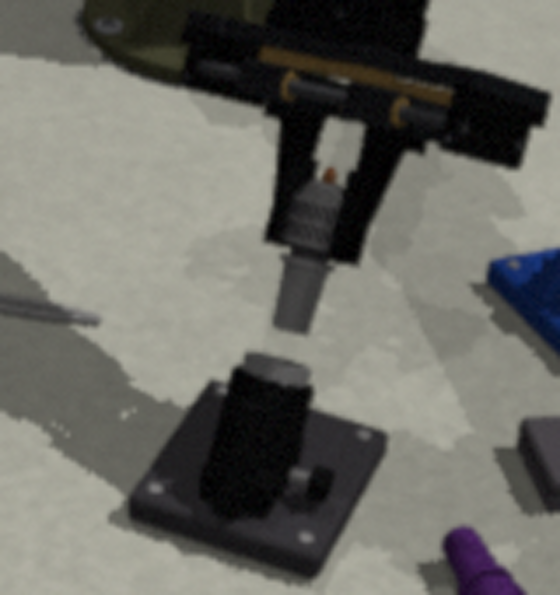

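It's clear: a gap shows between the shank end (crop (292,330)) and the bush (277,360). Next I'll compute the upright rotation and the transfer.

Run:
```python
from h import *
from scipy.spatial.transform import Rotation as Ro
o=env.get_obs(); R=Ro.from_euler("xyz",o["tool_rot"],degrees=True).as_matrix(); z=R[:,2]; t=np.array([0,0,-1.])
ax=np.cross(z,t); ang=np.degrees(np.arcsin(np.linalg.norm(ax))); rv=ax/np.linalg.norm(ax)*ang
print("rotvec tool",(R.T@rv).round(2)); Rn=Ro.from_rotvec(rv,degrees=True).as_matrix()@R
print("new x,y",Rn[:,0].round(3),Rn[:,1].round(3)); print("up 60 in tool axes",(R.T@[-0,0,60.]).round(1))
```

```text
rotvec tool [10.3  28.24 -0.  ]
new x,y [-0.926  0.378  0.   ] [ 0.378  0.926 -0.   ]
up 60 in tool axes [-28.2  10.3 -51.9]
```

```bash
python3 -m pendant '[{"rx":0,"ry":0,"rz":0,"tx":-7,"ty":2.6,"tz":-13,"jaw":20},{"rx":0,"ry":0,"rz":0,"tx":-7,"ty":2.6,"tz":-13,"jaw":20},{"rx":0,"ry":0,"rz":0,"tx":-7,"ty":2.6,"tz":-13,"jaw":20},{"rx":0,"ry":0,"rz":0,"tx":-7,"ty":2.6,"tz":-13,"jaw":20},{"rx":0,"ry":0,"rz":0,"tx":-7,"ty":2.6,"tz":-13,"jaw":20},{"rx":2.06,"ry":5.65,"rz":0,"tx":0,"ty":0,"tz":0,"jaw":20},{"rx":2.06,"ry":5.65,"rz":0,"tx":0,"ty":0,"tz":0,"jaw":20},{"rx":2.06,"ry":5.65,"rz":0,"tx":0,"ty":0,"tz":0,"jaw":20},{"rx":2.06,"ry":5.65,"rz":0,"tx":0,"ty":0,"tz":0,"jaw":20},{"rx":2.06,"ry":5.65,"rz":0,"tx":0,"ty":0,"tz":0,"jaw":20},{"rx":0,"ry":0,"rz":6,"tx":0,"ty":0,"tz":0,"jaw":20},{"rx":0,"ry":0,"rz":6,"tx":0,"ty":0,"tz":0,"jaw":20},{"rx":0,"ry":0,"rz":6,"tx":0,"ty":0,"tz":0,"jaw":20},{"rx":0,"ry":0,"rz":6,"tx":0,"ty":0,"tz":0,"jaw":20},{"rx":0,"ry":0,"rz":6,"tx":0,"ty":0,"tz":0,"jaw":20},{"rx":0,"ry":0,"rz":6,"tx":0,"ty":0,"tz":0,"jaw":20},{"rx":0,"ry":0,"rz":0,"tx":0,"ty":0,"tz":0,"jaw":20}]'; python3 st.py
```

```text
time_s: 11.03
tool_pos: [0.4939, 0.2079, 0.221]
tool_rot: [-179.9, -0.0, 121.6]
force: [0.3, -0.2, -1.9]
grip_width: 0.0309
q [-16.1   5.5 -10.2 100.3   1.   74.3   5.1] pos [0.4939 0.2079 0.221 ] rot [-179.92   -0.    121.64] w 30.9
F tool [-0.3   0.14  1.89] M tool [ 0.01  -0.008 -0.033]
disp in grip frame mm [  -0.15   36.46 -116.68] turn [ 29.3    8.83 -33.06]
```

```bash
python3 -m pendant '[{"rx":0,"ry":0,"rz":6,"tx":0,"ty":0,"tz":0,"jaw":20},{"rx":0,"ry":0,"rz":6,"tx":0,"ty":0,"tz":0,"jaw":20},{"rx":0,"ry":0,"rz":6,"tx":0,"ty":0,"tz":0,"jaw":20},{"rx":0,"ry":0,"rz":6,"tx":0,"ty":0,"tz":0,"jaw":20},{"rx":0,"ry":0,"rz":6,"tx":0,"ty":0,"tz":0,"jaw":20},{"rx":0,"ry":0,"rz":2,"tx":0,"ty":0,"tz":0,"jaw":20},{"rx":0,"ry":0,"rz":0,"tx":0,"ty":0,"tz":0,"jaw":20},{"rx":0,"ry":0,"rz":0,"tx":0,"ty":0,"tz":0,"jaw":20}]'; python3 st.py
```

```text
time_s: 11.7
tool_pos: [0.4937, 0.208, 0.2212]
tool_rot: [-179.9, 0.0, 90.0]
force: [0.0, 0.4, -1.9]
grip_width: 0.0312
q [-17.4   5.4  -8.8 100.4   0.9  74.3 -26.4] pos [0.4937 0.208  0.2212] rot [-1.7993e+02  3.0000e-02  8.9980e+01] w 31.2
F tool [0.4  0.04 1.86] M tool [ 0.046  0.025 -0.01 ]
disp in grip frame mm [-5.0000e-02  3.6420e+01 -1.1693e+02] turn [30.16  0.5  -2.14]
```

Upright and held: 1.9 N, about 0.19 kg. I'll carry it past the empty hole so the wrist camera can see the hole.

```bash
python3 -m pendant '[{"rx":0,"ry":0,"rz":0,"tx":-15,"ty":2,"tz":0,"jaw":20},{"rx":0,"ry":0,"rz":0,"tx":-30,"ty":2,"tz":0,"jaw":20},{"rx":0,"ry":0,"rz":0,"tx":-30,"ty":2,"tz":0,"jaw":20},{"rx":0,"ry":0,"rz":0,"tx":-30,"ty":2,"tz":0,"jaw":20},{"rx":0,"ry":0,"rz":0,"tx":-30,"ty":2,"tz":0,"jaw":20},{"rx":0,"ry":0,"rz":0,"tx":-30,"ty":2,"tz":0,"jaw":20},{"rx":0,"ry":0,"rz":0,"tx":-30,"ty":2,"tz":0,"jaw":20},{"rx":0,"ry":0,"rz":0,"tx":-30,"ty":2,"tz":0,"jaw":20},{"rx":0,"ry":0,"rz":0,"tx":-30,"ty":2,"tz":0,"jaw":20},{"rx":0,"ry":0,"rz":0,"tx":-30,"ty":2,"tz":0,"jaw":20},{"rx":0,"ry":0,"rz":0,"tx":-30,"ty":2,"tz":0,"jaw":20},{"rx":0,"ry":0,"rz":0,"tx":-30,"ty":2,"tz":0,"jaw":20},{"rx":0,"ry":0,"rz":0,"tx":-30,"ty":2,"tz":0,"jaw":20},{"rx":0,"ry":0,"rz":0,"tx":-30,"ty":2,"tz":0,"jaw":20},{"rx":0,"ry":0,"rz":0,"tx":-30,"ty":2,"tz":0,"jaw":20},{"rx":0,"ry":0,"rz":0,"tx":-30,"ty":2,"tz":0,"jaw":20},{"rx":0,"ry":0,"rz":0,"tx":-30,"ty":2,"tz":0,"jaw":20},{"rx":0,"ry":0,"rz":0,"tx":-15,"ty":2,"tz":0,"jaw":20},{"rx":0,"ry":0,"rz":0,"tx":0,"ty":0,"tz":0,"jaw":20},{"rx":0,"ry":0,"rz":0,"tx":0,"ty":0,"tz":0,"jaw":20}]'; python3 st.py
python3 - <<'E'
from h import *
d=cam("wrist"); save(d,"wrist7"); np.savez("wrist7.npz",**d)
d=cam("side"); save(d,"side7"); np.savez("side7.npz",**d)
E
```

```text
time_s: 13.37
tool_pos: [0.5275, -0.3029, 0.221]
tool_rot: [-179.9, 0.0, 89.8]
force: [-0.2, 0.9, -1.5]
grip_width: 0.0308
q [13.7 13.9 16.2 91.2 -3.9 75.6 30.2] pos [ 0.5275 -0.3029  0.221 ] rot [-179.89    0.     89.79] w 30.8
F tool [ 0.92 -0.24  1.51] M tool [ 0.004  0.097 -0.031]
disp in grip frame mm [-509.28   82.55  -90.4 ] turn [30.2   0.48 -1.94]
```

View pics/wrist7.png

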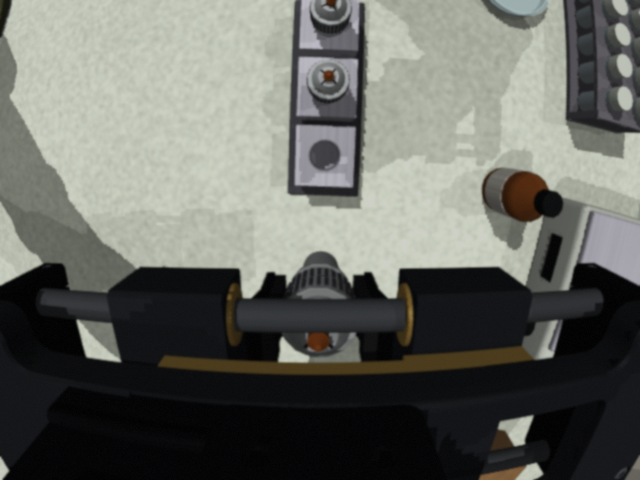

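View pics/side7.png

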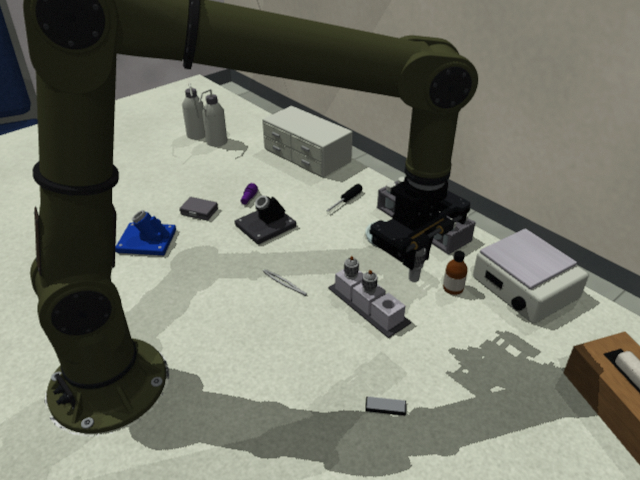

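The wrist view shows the empty hole at (325,155) and the held chuck's shank end at about (320,258). In the side view the black stand is unmoved at (265,222).

Run:
```python
from h import *
from scipy.spatial.transform import Rotation as Ro
d=dict(np.load("wrist7.npz")); o=env.get_obs(); R=Ro.from_euler("xyz",o["tool_rot"],degrees=True).as_matrix(); p=o["tool_pos"]
x0,x1,y0,y1=300,350,132,180
g=d["img"][y0:y1,x0:x1].mean(-1).astype(np.float32); g=cv2.resize(g,None,fx=8,fy=8,interpolation=3)
X=fcloud(d)
print("block top z",np.nanmedian(X[134:138,305:345,2]),"min/max gray",g.min(),g.max())
m=(g<120).astype(np.uint8)
for c in cv2.findContours(m,cv2.RETR_LIST,cv2.CHAIN_APPROX_NONE)[0]:
    if len(c)>150:
        e=cv2.fitEllipse(c); u,v=(np.array(e[0])+.5)/8-.5+[x0,y0]; P=fplane(d,u,v,.05); print("hole",u,v,np.array(e[1])/8,P,"tool mm",(R.T@(P-p)*1000).round(1))
P=(X-p)@R*1000; q=P[240:300,285:360].reshape(-1,3)
for lo in range(-20,66,6):
    k=q[(q[:,2]>lo)&(q[:,2]<lo+6)&(abs(q[:,1])<25)&(abs(q[:,0])<25)]
    if len(k)>5: print(lo,len(k),k.min(0).round(1),k.max(0).round(1))
# other chucks tips
s=d["img"].astype(int)
for (a0,a1,b0,b1) in [(315,345,62,90),(315,345,0,15)]:
    w=np.clip(s[b0:b1,a0:a1,0]-s[b0:b1,a0:a1,2]-40,0,None); v,u=np.nonzero(w); ww=w[v,u]; print("tip",fplane(d,(u*ww).sum()/ww.sum()+a0,(v*ww).sum()/ww.sum()+b0,.105).round(4))
```

```text
block top z 0.05011401121314479 min/max gray 59.666668 182.66667
hole 324.2211971282959 154.8292942047119 [31.15368462 31.83708954] [ 0.53039827 -0.24172436  0.05      ] tool mm [ 58.6   2.4 171.2]
-20 550 [  7.4 -13.9 -19.1] [ 13.1   9.1 -14. ]
-14 416 [  5.8 -15.9 -14. ] [13.9 14.1 -8. ]
-8 318 [  3.2 -16.2  -8. ] [13.5 14.7 -2. ]
-2 358 [  2.3 -17.2  -2. ] [13.6 15.3  4. ]
4 231 [  1.8 -17.7   4. ] [13.5 15.9 10. ]
10 31 [  0.8 -17.9  10. ] [ 9.7 16.3 16. ]
16 247 [  2.5 -15.7  16. ] [12.  11.7 21. ]
28 28 [ 5.9 -8.4 30.7] [ 8.5  5.  34. ]
34 78 [  3.4 -10.7  34. ] [ 8.   7.2 39.9]
40 92 [  2.  -11.4  40.1] [ 8.   7.6 46. ]
46 80 [  0.2 -11.1  46.1] [ 7.7  8.3 52. ]
52 45 [  1.  -10.9  52.1] [ 7.1  7.5 56.6]
tip [ 0.5326 -0.1829  0.105 ]
tip [ 0.5347 -0.1257  0.105 ]
```

Run:
```python
from h import *
from scipy.spatial.transform import Rotation as Ro
d=dict(np.load("wrist7.npz")); o=env.get_obs(); R=Ro.from_euler("xyz",o["tool_rot"],degrees=True).as_matrix(); p=o["tool_pos"]
s=d["img"].astype(int)[328:350,300:335]; w=np.clip(s[...,0]-s[...,2]-40,0,None); v,u=np.nonzero(w); ww=w[v,u]; uu,vv=(u*ww).sum()/ww.sum()+300,(v*ww).sum()/ww.sum()+328
for h in (-34,-30):
    O,r=fray(d,uu,vv); t=((p+R[:,2]*h/1000-O)@R[:,2])/(r@R[:,2]); print("tip amber",uu,vv,(R.T@(O+r*t-p)*1000).round(1))
im=d["img"][235:355,260:380,::-1]; cv2.imwrite("pics/w7c.png",cv2.resize(im,(600,600),interpolation=3))
# side cam: shank end vs hole, in world
b=dict(np.load("side7.npz")); cv2.imwrite("pics/s7c.png",cv2.resize(b["img"][230:330,340:440,::-1],(600,600),interpolation=3))
f=240/np.tan(np.radians(float(d["vertical_fov"]))/2)
def fproj(P):
    q=d["world_to_cam"]@np.append(P,1); r=np.hypot(q[0],q[1]); t=np.arctan2(r,-q[2]); return d["cx"]+f*t*q[0]/r, d["cy"]-f*t*q[1]/r
for x,y,z,n in [(10,0,57,"shank end front x=+10 if centred"),(7,-1.5,57,"if -3"),(16,0,10,"body low front centred"),(13,-1,10,"if -3")]:
    print(n,np.round(fproj(p+R@np.array([x,y,z])/1000),1))
```

```text
tip amber 317.25606608156943 340.8096282911719 [ -0.4  -2.8 -34. ]
tip amber 317.25606608156943 340.8096282911719 [ -2.7  -2.9 -30. ]
shank end front x=+10 if centred [322.9 244.7]
if -3 [320.3 249.8]
body low front centred [323.9 259. ]
if -3 [321.6 265.4]
```

View pics/w7c.png

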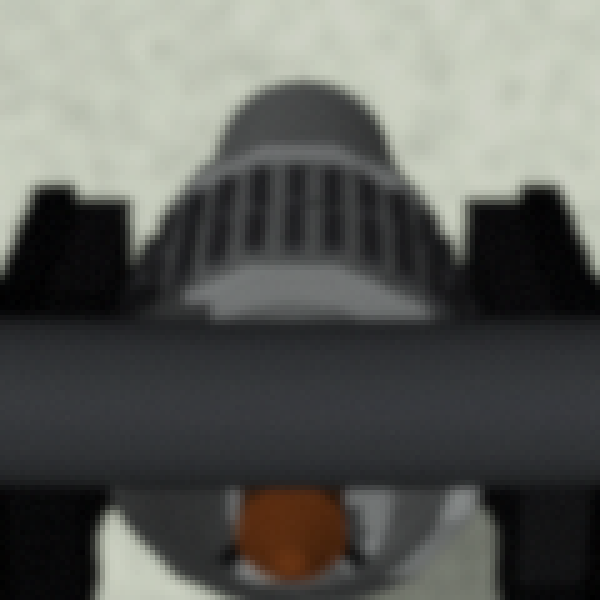

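View pics/s7c.png

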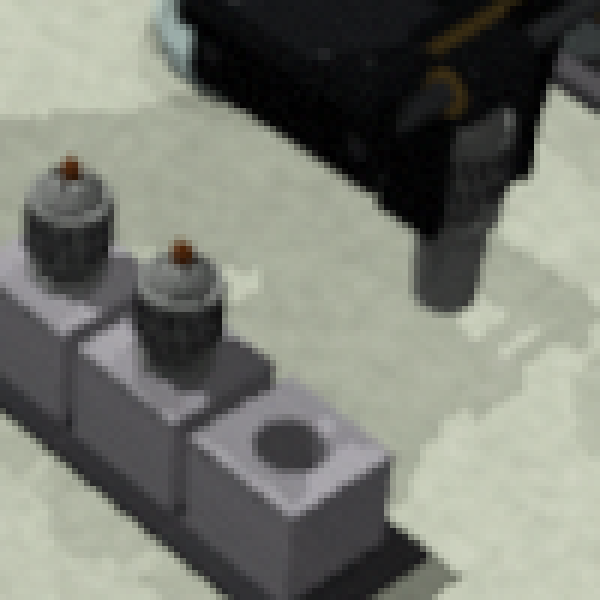

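In the wrist frame the shank sits about (-3,-1.5) mm off the tool axis, and the hole is at (58.6, 2.4). So I'll shift tx 61.5, ty 4, come down to just above the hole and look again.

```bash
python3 -m pendant '[{"rx":0,"ry":0,"rz":0,"tx":15,"ty":1,"tz":0,"jaw":20},{"rx":0,"ry":0,"rz":0,"tx":20,"ty":1,"tz":0,"jaw":20},{"rx":0,"ry":0,"rz":0,"tx":20,"ty":1,"tz":0,"jaw":20},{"rx":0,"ry":0,"rz":0,"tx":6.5,"ty":1,"tz":0,"jaw":20},{"rx":0,"ry":0,"rz":0,"tx":0,"ty":0,"tz":10,"jaw":20},{"rx":0,"ry":0,"rz":0,"tx":0,"ty":0,"tz":20,"jaw":20},{"rx":0,"ry":0,"rz":0,"tx":0,"ty":0,"tz":20,"jaw":20},{"rx":0,"ry":0,"rz":0,"tx":0,"ty":0,"tz":20,"jaw":20},{"rx":0,"ry":0,"rz":0,"tx":0,"ty":0,"tz":20,"jaw":20},{"rx":0,"ry":0,"rz":0,"tx":0,"ty":0,"tz":9,"jaw":20},{"rx":0,"ry":0,"rz":0,"tx":0,"ty":0,"tz":0,"jaw":20},{"rx":0,"ry":0,"rz":0,"tx":0,"ty":0,"tz":0,"jaw":20},{"rx":0,"ry":0,"rz":0,"tx":0,"ty":0,"tz":0,"jaw":20}]'; python3 st.py
python3 - <<'E'
from h import *
W=np.zeros((600,800,3),np.uint8)
b=cam("side"); W[:400,:400]=cv2.resize(b["img"][240:340,330:430,::-1],(400,400),interpolation=3)
a=cam("scene"); W[:400,400:]=cv2.resize(a["img"][180:280,160:260,::-1],(400,400),interpolation=3); cv2.imwrite("pics/hov8.png",W[:400])
d=cam("wrist"); save(d,"wrist8"); np.savez("wrist8.npz",**d); np.savez("side8.npz",**b); np.savez("scene8.npz",**a)
E
```

```text
time_s: 14.55
tool_pos: [0.5328, -0.2413, 0.1237]
tool_rot: [180.0, 0.1, 89.8]
force: [0.9, 0.1, -1.2]
grip_width: 0.0312
q [  9.9  15.1  13.7 101.1  -3.9  64.1  24.7] pos [ 0.5328 -0.2413  0.1237] rot [1.7995e+02 7.0000e-02 8.9790e+01] w 31.2
F tool [0.15 0.94 1.22] M tool [-0.059 -0.007 -0.056]
disp in grip frame mm [-447.6    36.26   -4.68] turn [30.04  0.41 -1.96]
```

View pics/hov8.png

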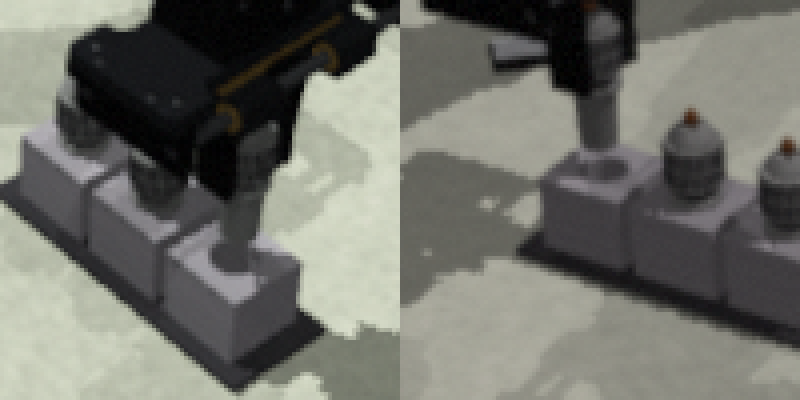

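View pics/wrist8.png

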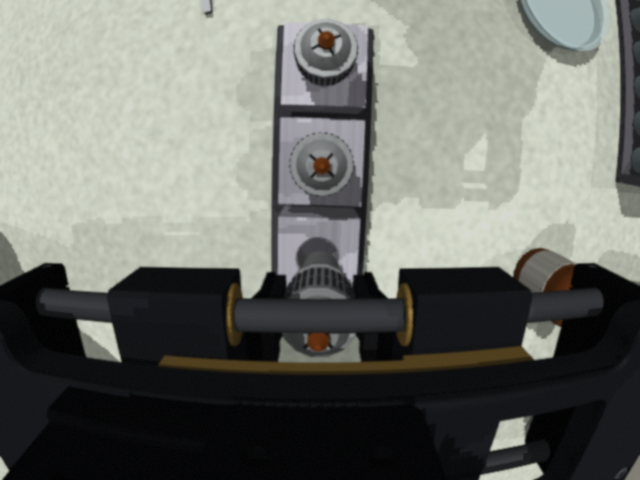

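Run:
```python
from h import *
b=dict(np.load("side8.npz"));a=dict(np.load("scene8.npz"))
W=np.zeros((400,800,3),np.uint8)
for i,(d,x0,y0,hp) in enumerate([(b,365,278,(387.875,303.9)),(a,190,195,(210.9,222))]):
    c=cv2.resize(d["img"][y0:y0+40,x0:x0+40,::-1],(400,400),interpolation=3)
    h=ray(d,*hp,.05); top=h+[0,0,.0167]
    for k in (h,top):
        q=(proj(d,k)-[x0,y0]+.5)*10; cv2.drawMarker(c,tuple(int(t) for t in q),(0,0,255),0,12,1)
    ang=np.linspace(0,2*np.pi,60)
    for P,r,col in ((h,.013,(0,255,0)),(top,.010,(255,255,0))):
        pts=np.array([(proj(d,P+[r*np.cos(t),r*np.sin(t),0])-[x0,y0]+.5)*10 for t in ang]).astype(int); cv2.polylines(c,[pts],True,col,1)
    W[:,400*i:400*i+400]=c
cv2.imwrite("pics/al8.png",W)
```

```text
(no output)
```

View pics/al8.png

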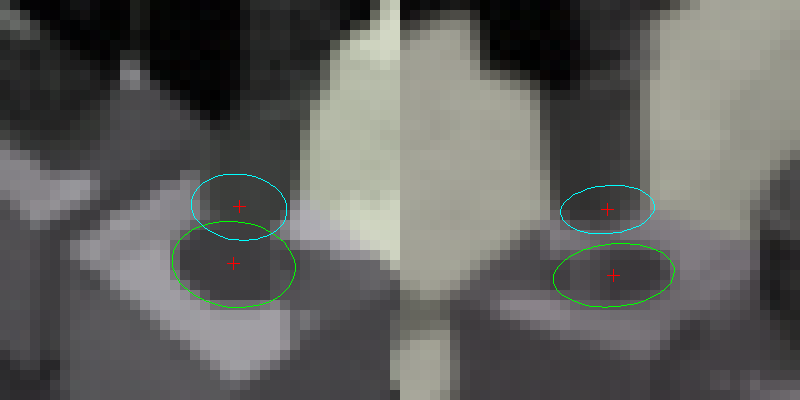

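Both outside views put the shank about 2 mm too far in +x. I'll correct by 1.5 mm and lower the end into the hole while watching the force.

```bash
python3 -m pendant '[{"rx":0,"ry":0,"rz":0,"tx":0,"ty":-1.5,"tz":4,"jaw":20},{"rx":0,"ry":0,"rz":0,"tx":0,"ty":0,"tz":4,"jaw":20},{"rx":0,"ry":0,"rz":0,"tx":0,"ty":0,"tz":4,"jaw":20},{"rx":0,"ry":0,"rz":0,"tx":0,"ty":0,"tz":4,"jaw":20},{"rx":0,"ry":0,"rz":0,"tx":0,"ty":0,"tz":2,"jaw":20},{"rx":0,"ry":0,"rz":0,"tx":0,"ty":0,"tz":2,"jaw":20},{"rx":0,"ry":0,"rz":0,"tx":0,"ty":0,"tz":0,"jaw":20}]'; python3 st.py; python3 -m pendant '[{"rx":0,"ry":0,"rz":0,"tx":0,"ty":0,"tz":2,"jaw":20},{"rx":0,"ry":0,"rz":0,"tx":0,"ty":0,"tz":2,"jaw":20},{"rx":0,"ry":0,"rz":0,"tx":0,"ty":0,"tz":0,"jaw":20}]'; python3 st.py
```

```text
time_s: 15.28
tool_pos: [0.5301, -0.2404, 0.1018]
tool_rot: [-179.9, -0.0, 89.8]
force: [-0.9, 0.5, -0.8]
grip_width: 0.0311
q [ 10.   16.2  13.6 102.5  -4.2  61.9  24.9] pos [ 0.5301 -0.2404  0.1018] rot [-179.88   -0.     89.8 ] w 31.1
F tool [ 0.5  -0.91  0.78] M tool [-0.035  0.04  -0.029]
disp in grip frame mm [-446.87   22.97   12.91] turn [30.22  0.48 -1.95]
time_s: 15.53
tool_pos: [0.5303, -0.2405, 0.0981]
tool_rot: [-179.9, 0.0, 89.8]
force: [-0.3, 0.4, -1.9]
grip_width: 0.0308
q [ 10.1  16.5  13.6 102.7  -4.3  61.4  25. ] pos [ 0.5303 -0.2405  0.0981] rot [-1.7991e+02  1.0000e-02  8.9800e+01] w 30.8
F tool [ 0.38 -0.28  1.88] M tool [0.006 0.013 0.009]
disp in grip frame mm [-446.91   21.23   16.21] turn [30.19  0.48 -1.95]
```

The end is 9 mm into the hole with no contact force. I'll continue down.

```bash
python3 -m pendant '[{"rx":0,"ry":0,"rz":0,"tx":0,"ty":0,"tz":3,"jaw":20},{"rx":0,"ry":0,"rz":0,"tx":0,"ty":0,"tz":3,"jaw":20},{"rx":0,"ry":0,"rz":0,"tx":0,"ty":0,"tz":3,"jaw":20},{"rx":0,"ry":0,"rz":0,"tx":0,"ty":0,"tz":3,"jaw":20},{"rx":0,"ry":0,"rz":0,"tx":0,"ty":0,"tz":0,"jaw":20}]'; python3 st.py; python3 -m pendant '[{"rx":0,"ry":0,"rz":0,"tx":0,"ty":0,"tz":2,"jaw":20},{"rx":0,"ry":0,"rz":0,"tx":0,"ty":0,"tz":2,"jaw":20},{"rx":0,"ry":0,"rz":0,"tx":0,"ty":0,"tz":2,"jaw":20},{"rx":0,"ry":0,"rz":0,"tx":0,"ty":0,"tz":2,"jaw":20},{"rx":0,"ry":0,"rz":0,"tx":0,"ty":0,"tz":0,"jaw":20}]'; python3 st.py
```

```text
time_s: 15.95
tool_pos: [0.53, -0.2403, 0.0856]
tool_rot: [-179.9, -0.0, 89.8]
force: [-0.5, -1.0, -0.6]
grip_width: 0.0308
q [ 10.2  17.3  13.5 103.3  -4.5  60.1  25.2] pos [ 0.53   -0.2403  0.0856] rot [-1.7987e+02 -1.0000e-02  8.9800e+01] w 30.8
F tool [-0.98 -0.52  0.61] M tool [-0.094 -0.016 -0.004]
disp in grip frame mm [-446.78   14.75   26.91] turn [30.22  0.49 -1.96]
time_s: 16.37
tool_pos: [0.5301, -0.2405, 0.078]
tool_rot: [-179.9, 0.0, 89.8]
force: [-0.9, -0.3, -1.5]
grip_width: 0.0309
q [ 10.2  17.7  13.5 103.6  -4.7  59.2  25.3] pos [ 0.5301 -0.2405  0.078 ] rot [-179.89    0.     89.8 ] w 30.9
F tool [-0.26 -0.9   1.48] M tool [-0.071  0.002  0.024]
disp in grip frame mm [-446.92   11.02   33.57] turn [30.2   0.48 -1.95]
```

Now in 1 mm steps until the collar seats.

```bash
python3 -m pendant '[{"rx":0,"ry":0,"rz":0,"tx":0,"ty":0,"tz":1.5,"jaw":20},{"rx":0,"ry":0,"rz":0,"tx":0,"ty":0,"tz":1.5,"jaw":20},{"rx":0,"ry":0,"rz":0,"tx":0,"ty":0,"tz":1.5,"jaw":20},{"rx":0,"ry":0,"rz":0,"tx":0,"ty":0,"tz":0,"jaw":20}]'; python3 st.py; python3 -m pendant '[{"rx":0,"ry":0,"rz":0,"tx":0,"ty":0,"tz":1,"jaw":20},{"rx":0,"ry":0,"rz":0,"tx":0,"ty":0,"tz":1,"jaw":20},{"rx":0,"ry":0,"rz":0,"tx":0,"ty":0,"tz":0,"jaw":20}]'; python3 st.py
```

```text
time_s: 16.7
tool_pos: [0.5302, -0.2405, 0.0736]
tool_rot: [-179.9, 0.0, 89.8]
force: [0.1, 0.6, -0.7]
grip_width: 0.0308
q [ 10.3  18.   13.4 103.8  -4.8  58.8  25.3] pos [ 0.5302 -0.2405  0.0736] rot [-179.9    0.    89.8] w 30.8
F tool [0.57 0.1  0.7 ] M tool [-0.014  0.013 -0.022]
disp in grip frame mm [-446.94    8.87   37.36] turn [30.19  0.48 -1.95]
time_s: 16.95
tool_pos: [0.5303, -0.2406, 0.0718]
tool_rot: [-179.9, 0.0, 89.8]
force: [0.2, 0.9, -1.7]
grip_width: 0.031
q [ 10.3  18.2  13.4 103.9  -4.8  58.5  25.4] pos [ 0.5303 -0.2406  0.0718] rot [-1.7992e+02  1.0000e-02  8.9800e+01] w 31.0
F tool [0.85 0.22 1.68] M tool [ 0.01   0.038 -0.003]
disp in grip frame mm [-447.01    8.11   38.99] turn [30.17  0.47 -1.96]
```

```bash
for i in 1; do python3 -m pendant '[{"rx":0,"ry":0,"rz":0,"tx":0,"ty":0,"tz":0.7,"jaw":20},{"rx":0,"ry":0,"rz":0,"tx":0,"ty":0,"tz":0,"jaw":20}]'; python3 st.py|grep F; done; python3 -m pendant '[{"rx":0,"ry":0,"rz":0,"tx":0,"ty":0,"tz":0.7,"jaw":20},{"rx":0,"ry":0,"rz":0,"tx":0,"ty":0,"tz":0,"jaw":20}]'; python3 st.py|grep F;  python3 -m pendant '[{"rx":0,"ry":0,"rz":0,"tx":0,"ty":0,"tz":0.7,"jaw":20},{"rx":0,"ry":0,"rz":0,"tx":0,"ty":0,"tz":0,"jaw":20}]'; python3 st.py|grep F
```

```text
time_s: 17.12
tool_pos: [0.5304, -0.2406, 0.0712]
tool_rot: [-179.9, 0.0, 89.8]
force: [0.3, 0.6, -2.4]
grip_width: 0.031
F tool [0.58 0.31 2.39] M tool [-0.043 -0.023  0.041]
time_s: 17.28
tool_pos: [0.5305, -0.2406, 0.0711]
tool_rot: [-179.9, 0.0, 89.8]
force: [-0.5, -0.0, 1.8]
grip_width: 0.0308
F tool [-0.05 -0.52 -1.84] M tool [ 0.427  0.087 -0.021]
time_s: 17.45
tool_pos: [0.5305, -0.2407, 0.0709]
tool_rot: [-179.9, 0.0, 89.8]
force: [-2.0, 1.1, 6.9]
grip_width: 0.0309
F tool [ 1.09 -1.98 -6.94] M tool [ 0.711  0.274 -0.016]
```

The collar seats at exactly the predicted height, with force rising past contact at TCP z 0.071. I'll ease off and open.

```bash
python3 -m pendant '[{"rx":0,"ry":0,"rz":0,"tx":0,"ty":0,"tz":-0.7,"jaw":20},{"rx":0,"ry":0,"rz":0,"tx":0,"ty":0,"tz":0,"jaw":30},{"rx":0,"ry":0,"rz":0,"tx":0,"ty":0,"tz":0,"jaw":33},{"rx":0,"ry":0,"rz":0,"tx":0,"ty":0,"tz":0,"jaw":36},{"rx":0,"ry":0,"rz":0,"tx":0,"ty":0,"tz":0,"jaw":42},{"rx":0,"ry":0,"rz":0,"tx":0,"ty":0,"tz":0,"jaw":50},{"rx":0,"ry":0,"rz":0,"tx":0,"ty":0,"tz":0,"jaw":60},{"rx":0,"ry":0,"rz":0,"tx":0,"ty":0,"tz":0,"jaw":60},{"rx":0,"ry":0,"rz":0,"tx":0,"ty":0,"tz":0,"jaw":60}]' 10; python3 st.py
python3 - <<'E'
from h import *
d=cam("wrist"); save(d,"wrist9")
E
```

```text
time_s: 18.2
tool_pos: [0.5304, -0.2406, 0.0705]
tool_rot: [-179.9, 0.0, 89.8]
force: [-0.0, 0.1, -0.3]
grip_width: 0.0571
q [ 10.3  18.2  13.4 104.   -4.8  58.4  25.4] pos [ 0.5304 -0.2406  0.0705] rot [-1.7994e+02  2.0000e-02  8.9800e+01] w 57.1
F tool [ 0.08 -0.    0.35] M tool [ 0.006 -0.016  0.022]
disp in grip frame mm [-447.04    7.56   40.12] turn [30.16  0.46 -1.96]
```

View pics/wrist9.png

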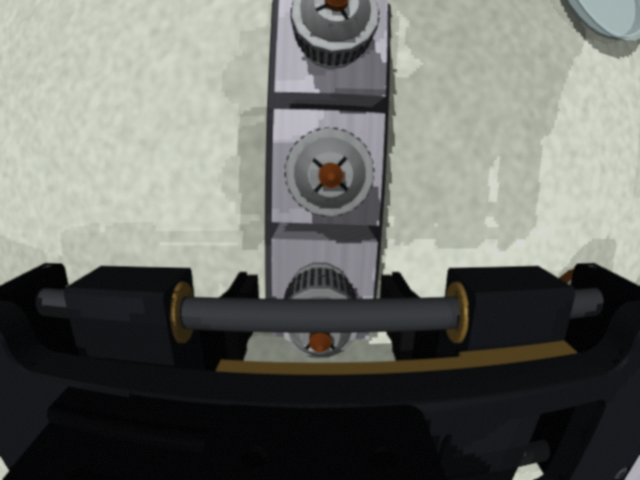

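The chuck stands free between the open fingers, with its tip at (320,341). I'll retreat straight up.

```bash
python3 -m pendant '[{"rx":0,"ry":0,"rz":0,"tx":0,"ty":0,"tz":-8,"jaw":60},{"rx":0,"ry":0,"rz":0,"tx":0,"ty":0,"tz":-12,"jaw":60},{"rx":0,"ry":0,"rz":0,"tx":0,"ty":0,"tz":-20,"jaw":60},{"rx":0,"ry":0,"rz":0,"tx":0,"ty":0,"tz":-20,"jaw":60},{"rx":0,"ry":0,"rz":0,"tx":0,"ty":0,"tz":-20,"jaw":60},{"rx":0,"ry":0,"rz":0,"tx":0,"ty":0,"tz":-20,"jaw":60},{"rx":0,"ry":0,"rz":0,"tx":0,"ty":0,"tz":-20,"jaw":60},{"rx":0,"ry":0,"rz":0,"tx":-20,"ty":0,"tz":0,"jaw":60},{"rx":0,"ry":0,"rz":0,"tx":-20,"ty":0,"tz":0,"jaw":60},{"rx":0,"ry":0,"rz":0,"tx":-20,"ty":0,"tz":0,"jaw":60},{"rx":0,"ry":0,"rz":0,"tx":0,"ty":0,"tz":0,"jaw":60},{"rx":0,"ry":0,"rz":0,"tx":0,"ty":0,"tz":0,"jaw":60}]'; python3 st.py
python3 - <<'E'
from h import *
W=np.zeros((600,800,3),np.uint8)
b=cam("side"); a=cam("scene"); d=cam("wrist"); save(d,"wrist10"); save(b,"side10"); X=fcloud(d)
W[:300,:400]=cv2.resize(b["img"][245:350,310:450,::-1],(400,300),interpolation=3)
W[:300,400:]=cv2.resize(a["img"][195:285,175:295,::-1],(400,300),interpolation=3)
W[300:,:400]=cv2.resize(a["img"][225:330,345:485,::-1],(400,300),interpolation=3)
W[300:,400:]=cv2.resize(b["img"][170:260,200:320,::-1],(400,300),interpolation=3)
cv2.imwrite("pics/fin.png",W)
for n,dd in (("scene",a),("side",b)):
    o=dict(np.load(n+"0.npz")); D=np.abs(dd["img"].astype(int)-o["img"].astype(int)).max(-1)
    box=(360,445,275,325) if n=="scene" else (232,300,205,245); print(n,"stand base diff",np.percentile(D[box[2]:box[3],box[0]:box[1]],[50,90,99]))
s=d["img"].astype(int); m=((s[...,0]-s[...,2]>50)&(s[...,0]<200)).astype(np.uint8); m[:, :290]=0; m[:,360:]=0; m[240:]=0
nn,l,st,c=cv2.connectedComponentsWithStats(m)
for i in range(1,nn):
    if st[i,4]>8: u,v=c[i]; print("tip",c[i].round(1),st[i,4],fplane(d,u,v,.105).round(4),X[int(round(v)),int(round(u))].round(4))
E
```

```text
time_s: 19.25
tool_pos: [0.5301, -0.302, 0.1918]
tool_rot: [-180.0, 0.1, 89.6]
force: [1.0, 0.5, 0.1]
grip_width: 0.06
q [13.6 15.  16.1 93.2 -4.3 72.3 30.2] pos [ 0.5301 -0.302   0.1918] rot [-1.800e+02  6.000e-02  8.964e+01] w 60.0
F tool [ 0.48  1.02 -0.12] M tool [0.055 0.041 0.011]
disp in grip frame mm [-508.31   70.11  -63.82] turn [30.1   0.38 -1.82]
scene stand base diff [ 5.   15.   39.55]
side stand base diff [ 8.   36.   79.81]
tip [323.2  70.1] 52 [ 0.5323 -0.1826  0.105 ] [ 0.5321 -0.1826  0.105 ]
tip [318.2 161.3] 61 [ 0.529  -0.2409  0.105 ] [ 0.5288 -0.2408  0.1042]
```

View pics/fin.png

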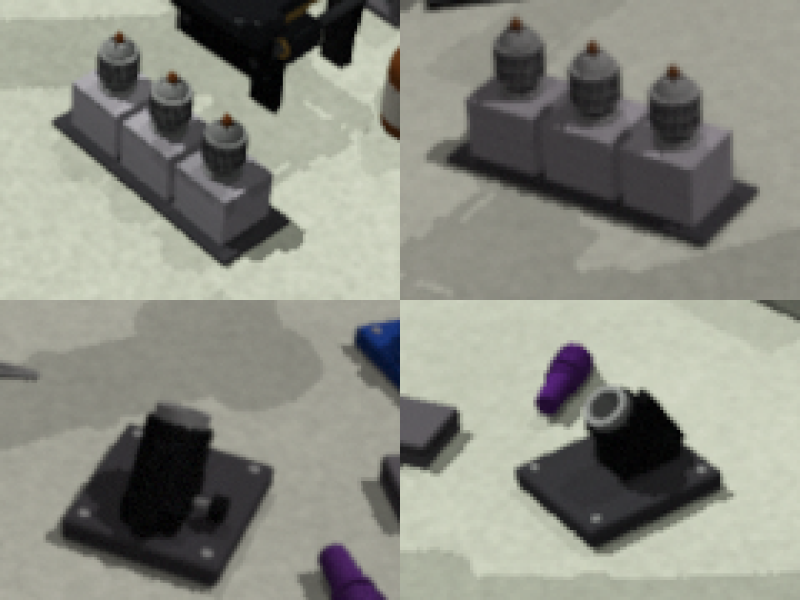

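View pics/wrist10.png

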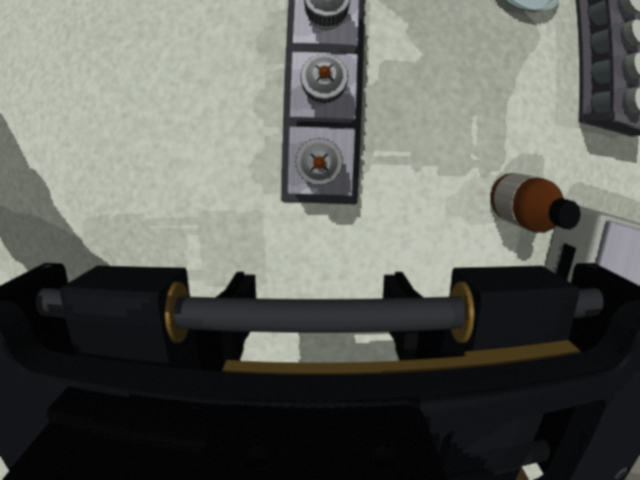

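All three chucks stand upright at the same height: the wrist view shows the tips at (318,161) and (323,70), at 0.104 m and 0.105 m. The stand's bolts are at the same pixels as at the start, and the stand is empty. I'm handing in.

```bash
python3 -c "
from cell import env
print(env.sign_off())"
```

```text
the job is handed in; nothing more can be done
None
```

The chuck is out of the black stand and standing upright in the empty rack hole. I handed the job in at about 19.4 s; sign-off reports no verdict.

**Release:** I gripped the knurled body at 45 N and first turned it 10° the wrong way for the last joint's range, so I reversed. Turning the other way, the pull trial at 46° held at 9 N. The trial at 58° was unclear, at about 4 N. At 70° it followed freely at about 2 N. I then drew it out along its axis, and no pull went over about 9 N.

**Placing:** The collar seated at the predicted height, with about 7 N of contact before I eased off and opened the gripper.

**Last checks:**
- **Height:** the chuck's tip reads 104.2 mm against 105 mm for its neighbour, so it is fully home within measuring error.
- **Stand:** its bolts are at the same pixels as before in both outside views. The brightness comparison of the stand area did show changes, which I put down to shadows and the missing chuck.
- **Everything else:** the rack and the other two chucks look unchanged. I did not measure the remaining bench items one by one, and the gripper is clear of everything.

**Disagreement:** The scene and side cameras disagreed by 4–7 mm on absolute positions. The wrist camera was about 2 mm off from them on the shank's place over the hole. I corrected by 1.5 mm and the shank went in without contact.

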